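# Locate a filter carrier plate on three points and set the magnifier over it

### The job

Put the carrier plate with the blue filter cassette on the grey locating fixture, keeping it level, and push it gently but firmly home: hold its long edge pressed on both brass dowels together for a moment, and bring its short end up to the red end stop. Let go of it so that it stays there, and then swing the magnifier by its yellow handle until the lens is centred over the blue cassette, and let go. Leave everything else on the table where it is.

Things in the scene. Friction and masses are not known exactly. Their poses are not given: they have to be found in the camera images.
- fixture: Grey painted steel base plate fixed to the table, 12 mm thick. Origin on the table, below the centre of a fully home carrier plate; the base spans x -80 to +155, y -85 to +85 mm. Its +x (roughly away from the robot) points to the dowels, -y to the end stop. A fully home plate has its origin at x = y = 0, 12 mm up, its x axis parallel to the fixture's (either way round). All else on it is fixed but lens_arm.
- dowel_left: Fixed upright brass dowel, 10 mm diameter, 16 mm tall above the base top, at fixture x = +45, y = +38 mm. Origin at its foot's centre, on the base top. Delicate: press the plate on both dowels together in a steady push of 10 to 15 N (at least 0.5 N on each at once for 0.1 s; never over 40 N).
- dowel_right: The same as dowel_left, at fixture x = +45 mm, y = -38 mm.
- end_stop: Fixed red end stop, 14 mm tall above the base top: a round nose, 12 mm diameter, with a block behind it. Origin at the foot of the nose's centre, on the base top, at fixture x = 0, y = -56 mm; the nose touches the plate's short end at y = -50 mm. Delicate: never over 40 N.
- plate_blue: Loose aluminium carrier plate 80 mm (its x) x 100 mm (its y) x 10 mm, with a blue filter cassette with a white band fixed on its centre: an upright cylinder 37 mm in diameter whose top is 42 mm above the plate's underside (grip it there from above). Together about 0.28 kg. Origin at the centre of the plate's underside, z up. Starts flat on the table to the left of the fixture.
- plate_blue_cassette (a point): Centre of the top of the blue cassette, 42 mm above the underside of plate_blue.
- plate_amber: A second carrier plate, the same but with an orange cassette; it is to be left alone. It may lie on either of the two parking places. Origin at the centre of its underside.
- lens_arm (a joint): Angle of the magnifier arm about the vertical post (16 mm thick, at fixture x = +130 mm, y = 0), rad. 0: it points to the fixture's -x, the lens over the cassette of a fully home plate. Positive: swung to the fixture's -y side (counter-clockwise from above). Range -0.6 to 1.8, no detent; 0.15 N m of friction holds it where it is left.
- lens_center (a point): Centre of the lens: clear disc in a black ring 68 mm across, 130 mm from the post's axis, 136 mm above the table (82 mm above the cassette top). The ring and the arm are 8 mm thick, 132 to 140 mm above the table.
- lens_handle (a point): Middle of the yellow handle pin, which stands upright on the lens frame: 12 mm diameter, 50 mm tall (140 to 190 mm above the table), 175 mm from the post's axis, in line with the arm, beyond the lens. This point is 165 mm above the table.
- pump_a: Black air-sampling pump, 50 x 75 mm, 129 mm tall, standing at the back of the table; to be left alone. Origin at the centre of its underside.
- pump_b: A second black air-sampling pump, same size, at the back; to be left alone. Origin at the centre of its underside.
- dish_a: Small clear round filter dish, 37 mm diameter, 22 mm tall, behind the fixture; to be left alone. Origin at the centre of its underside.
- dish_b: A second such dish, to the right of the fixture; to be left alone. Origin at the centre of its underside.
- vial: Amber jar with black cap, 34 mm diameter, 60 mm tall, at the back left; to be left alone. Origin at the centre of its underside.
- phone: Black phone lying flat, 150 x 72 x 9 mm, on the right; to be left alone. Origin at the centre of its underside.
- coupling: Small black hose coupling with brass and green ends, about 86 x 22 x 18 mm, on the right near the robot; to be left alone. Origin at the centre of its underside.
Not all that is in view belongs to the job. What is shaped like the plate_blue but green is not meant.

How it is judged:
By the outcome, as a careful person would: the job done as asked, in the order asked, and still so for the second after the job is handed in, with the robot touching nothing.
It also fails if it takes over 72 s, if anything falls off the work surface, if the arm or the gripper's body presses on something with over 40 N, if the wrist force passes 120 N, or if a joint passes its speed limit or range.

### The arm

A 6-joint arm with a two-finger parallel gripper is mounted at the origin on the work surface. World frame = base frame: x ahead of the robot, y to its left, z up, the work surface at z = 0. Lengths are in mm, angles in degrees, forces in N, time in s.
With the tool pointing down it reaches from about 350 to 850 mm from the base axis. Payload 8.1 kg.
Tool frame: the origin (TCP) lies on the centre line of the jaws, within the pads' length; the fingertips stand r.tip_extent ahead of it and the grasp point (between the pads) lies 8 mm behind it (r.tip_extent is the distance from the TCP to the fingertips, in mm); z points along the fingers, y is the direction in which the jaws open and shut (so a half turn about z gives the same grasp; the last joint's range is limited). The gripper opens to 85 mm and grips with 20 to 120 N. Pads are 22 mm wide; open, the fingers measure 114 mm over their backs; the gripper's body (76 mm by 85 mm) begins 54 mm behind the grasp point. The pads swing forward as they close: fully open they stand 13 mm farther back than shut.
Start: joints at [-74.565, 7.471, 85.268, -0, 87.261, -4.893], TCP at [208.462, -562.627, 242.292] pointing down, gripper open.
Joint ranges: [-169.43, 169.43], [-51.17, 129.36], [1.28, 143.12], [-76.62, 256.62], [0, 156.53], [-152.29, 152.29]. Speed limits (degrees/s): [136.94, 136.94, 159.86, 180, 180, 180].

### API

Orientations are given as [roll, pitch, yaw] about the fixed x, y, z axes, in that order (R = Rz(yaw) Ry(pitch) Rx(roll)).
In Python, from bench import sense, optics, hand_in, spotter, r gives the robot as it stands.
- The arm moves only by the tool apply_moves, never from a script. Its argument "series" is a list of rows, each a list of 3 entries, a list of its own where there are three numbers: the opening, from 0 (shut) to 1 (fully open), then the shift along the world's x, y, z in m, then the turn about the world's z in rad. In form: [[grip, [x, y, z], turn], ...]. A call has 1 to 5 rows; each row is the pose to reach, as a shift and turn from the pose measured when the call began; what a row does not reach only later rows make up. A row lasts 1/8 s, in which the tool goes at most 62.5 mm and 10.7 degrees, less where a joint would pass 70% of its speed; a pose out of reach is approached as far as the arm can. A call with a gripper value outside its range is refused whole. The fingers move at their own pace and stop on an object; "grip_force" is the grip in N (left out, the last holds). Time passes only in rows, so rows that repeat a pose let the fingers close. It gives the time, the measured TCP pose, the force and the opening at its end, in the units of the state.
- sense(): the state, without advancing time (a new reading comes with each control period).
- optics.snapshot(name): name is "scene" or "side" or "wrist"; returns a dict with "color" (384x512x3 uint8, blue, green, red), "intrinsics" (3x3 intrinsics, pixels), "rvec" (rotation vector, rad) and "tvec" (3), from world to camera coordinates, as OpenCV has them. Camera axes: x right, y down, z forward; pixel columns grow to the right and rows downward; lengths in mm; the calibration is good to about 2 mm. A picture is of the moment at which its call begins. There is no depth.
- hand_in(): hands the job in, once; it reports no verdict.
Trained networks look in a picture, given as the dict that the camera call returned (one of the last four; its "shot" number tells which), for a name from the list of things; names that differ only in an ending like _2 or _b are one class to them, and where a whole thing is asked for, a point or a joint stands for the part that bears it (a point fixed in the world has none). Each returns a list of dicts, best first, with "p" (0 to 1); they miss things now and then, are a little off and sometimes report something else, mostly with a low value. They report only what shows in the picture. A call takes as long as a camera call. They do not tell look-alikes from the thing itself.
- spotter.search_frame(picture, query): "xyz" ([x, y, z] in mm, in the coordinates of the camera as it stood for that picture, good to about 4 mm: the middle of the surface that is visible of it).
- spotter.masks_of(picture, query): "mask" (384x512 bool, what is visible of it).
The state is a dict: "time": time; "joint_pos": joint angles; "qd": joint speeds; "joint_efforts": joint torques, N m; "tool_pos": TCP position; "tcp_rot": TCP orientation; "ft_force": force on the tool from outside, world axes, zero at the start; "wrist_torque": the same for the moment, N m; "finger_gap": finger opening in mm.
Only numpy, scipy, OpenCV 4.12 (cv2) and the standard library are available. Lean on these libraries where they do the work, as an engineer would, in place of code of your own. Each camera call takes 0.05 s, during which the arm holds its last target.

## Working session

There is one attempt and no reset: what is moved stays moved. The work goes in short steps, Python scripts to look and compute and a tool call to move; the robot and the scene stay as the last step left them, time stands still between calls to the robot, and variables do not carry over. Pictures are saved under pics/ and viewed, and the job is handed in when it is done.

Besides the shell and the picture viewer there is one more tool, called after "Request:" by a JSON object that holds its "name" and its "arguments". apply_moves: Moves the arm, as the interface text tells. Its arguments: {"type":"object","properties":{"series":{"type":"array"},"grip_force":{"type":"number"}},"required":["series"]}

```bash
mkdir -p pics; ls
cat > h.py <<'E'
import numpy as np, cv2
from bench import sense, optics, hand_in, spotter, r
def RT(p):
    R,_=cv2.Rodrigues(np.array(p["rvec"],float)); return R,np.array(p["tvec"],float).reshape(3)
def c2w(p,x):
    R,t=RT(p); return R.T@(np.array(x,float)-t)
def px2w(p,u,v,z):
    R,t=RT(p); K=np.array(p["intrinsics"],float)
    q=cv2.undistortPoints(np.array([[[u,v]]],float),K,None).reshape(2)
    d=R.T@np.array([q[0],q[1],1.]); o=-R.T@t
    return o+d*(z-o[2])/d[2]
def w2px(p,X):
    K=np.array(p["intrinsics"],float)
    return cv2.projectPoints(np.array(X,float).reshape(-1,1,3),np.array(p["rvec"],float),np.array(p["tvec"],float),K,None)[0].reshape(-1,2)
E
python3 - <<'E'
from h import *
print(sense(), r.tip_extent)
for n in ["scene","side","wrist"]:
    p=optics.snapshot(n); cv2.imwrite(f"pics/{n}0.png",p["color"]); R,t=RT(p); print(n,p["shot"],-R.T@t)
    for q in ["plate_blue","end_stop","dowel_left","lens_handle","lens_center","fixture","plate_blue_cassette"]:
        for d in spotter.search_frame(p,q)[:4]: print(n,q,round(d["p"],2),c2w(p,d["xyz"]).round(1),w2px(p,c2w(p,d["xyz"])).round(0))
E
```

```text
pics
{'time': 0.0, 'joint_pos': array([-7.45632700e+01,  7.51407446e+00,  8.53296850e+01, -5.61856175e-05,
        8.72602445e+01, -4.89103516e+00]), 'qd': array([-0.02687028,  0.0420926 , -0.04646898, -0.01110994,  0.02441546,
        0.01757093]), 'joint_efforts': array([ 2.61874535e-03, -5.69392526e+01, -5.00553310e+01, -1.04066062e-04,
        1.45515052e-02,  2.10682578e-05]), 'tool_pos': array([ 208.33502647, -562.11208103,  241.25128637]), 'tcp_rot': array([-1.79896370e+02, -8.81157021e-03,  2.03277599e+01]), 'ft_force': array([-0.33565956, -0.00188075,  0.17028788]), 'wrist_torque': array([-0.01870476,  0.01694246,  0.00114922]), 'finger_gap': 85.5649991748091} 11.0
scene 1 [1387.56938961 -215.43051224 1077.39152531]
scene plate_blue 0.73 [758.6 398.3   8.4] [[419. 251.]]
scene plate_blue 0.67 [292.6 197.5   8.6] [[295. 155.]]
scene plate_blue 0.58 [611.2 249.7   9.1] [[347. 222.]]
scene lens_handle 0.55 [ 532.2 -124.5  136.6] [[211. 200.]]
scene lens_center 0.56 [ 523.7 -127.2  141.2] [[210. 197.]]
scene fixture 0.92 [523.8 -37.    9.2] [[244. 221.]]
scene plate_blue_cassett
[... 272 characters left out ...]
38 1437.29548438]
side plate_blue 0.94 [740.6 414.6  14. ] [[149. 303.]]
side plate_blue 0.78 [592.5 265.2   8.6] [[206. 273.]]
side plate_blue 0.69 [276.  205.4   5.7] [[302. 277.]]
side end_stop 0.51 [725.3 260.   49.3] [[168. 258.]]
side end_stop 0.4 [443.6 -77.7  23.5] [[269. 202.]]
side lens_handle 0.73 [ 522.  -124.   142.9] [[252. 168.]]
side lens_center 0.85 [ 521.4 -127.7  139.6] [[252. 168.]]
side fixture 0.56 [494.9 -26.9  11.7] [[253. 212.]]
side plate_blue_cassette 0.9 [270.9 210.   12.3] [[303. 277.]]
side plate_blue_cassette 0.82 [593.2 265.6  13.5] [[206. 272.]]
side plate_blue_cassette 0.66 [739.3 415.8  11.7] [[150. 303.]]
wrist 3 [ 280.9073551  -535.91898427  374.63730783]
```

View pics/scene0.png

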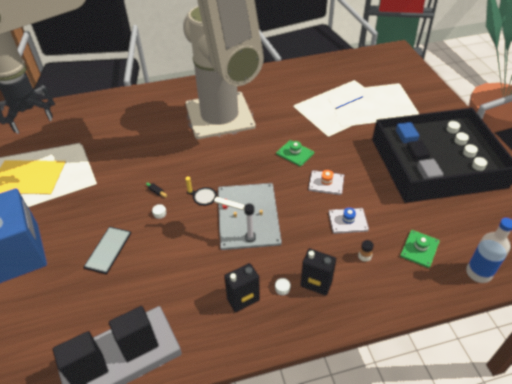

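View pics/side0.png

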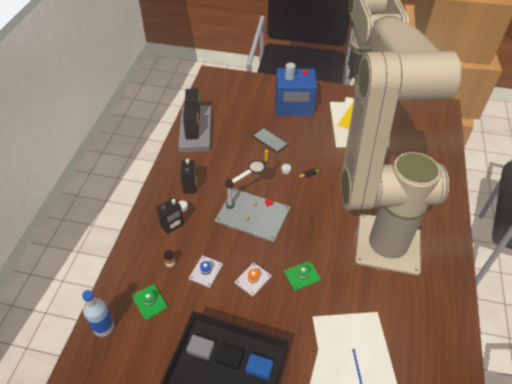

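Run:
```python
import cv2
a=cv2.imread("pics/scene0.png"); b=cv2.imread("pics/side0.png")
cv2.imwrite("pics/sceneC.png",cv2.resize(a[120:300,160:460],None,fx=2.6,fy=2.6,interpolation=cv2.INTER_CUBIC))
cv2.imwrite("pics/sideC.png",cv2.resize(b[120:330,120:340],None,fx=2.8,fy=2.8,interpolation=cv2.INTER_CUBIC))
```

```text
(no output)
```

View pics/sceneC.png

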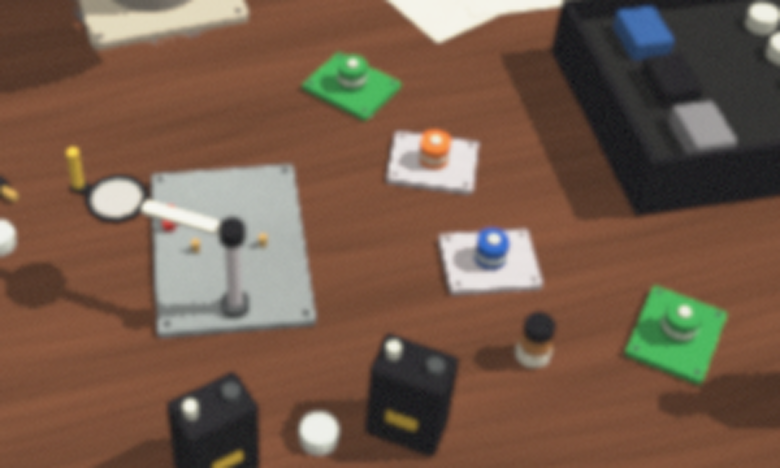

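View pics/sideC.png

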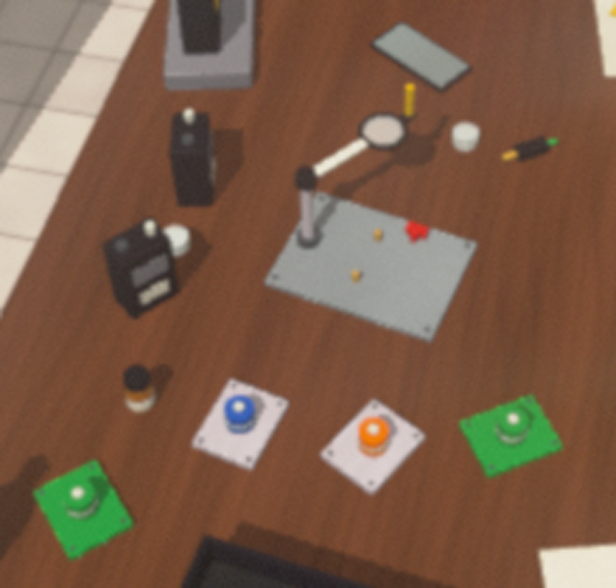

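The blue plate, white with the blue cassette, is at scene (347,218) and side (206,272). The orange one at scene (327,180) is plate_amber. The green ones at scene (295,152) and (420,250) are look-alikes. The lens is swung to the −y side, at scene (204,197). Next I'll measure the poses with the masks.

```bash
cat >> h.py <<'E'
def rect(p,m,z):
    "minAreaRect of the mask projected on plane z"
    c,_=cv2.findContours(m.astype(np.uint8),cv2.RETR_EXTERNAL,cv2.CHAIN_APPROX_NONE)
    c=max(c,key=cv2.contourArea).reshape(-1,2)
    W=np.array([px2w(p,u,v,z)[:2] for u,v in c],np.float32)
    return cv2.minAreaRect(W), W
E
python3 - <<'E'
from h import *
for n in ["scene","side"]:
    p=optics.snapshot(n)
    for q,z in [("fixture",12),("plate_blue",10),("dowel_left",20),("end_stop",26),("lens_handle",165),("pump_a",0),("vial",0),("dish_a",0)]:
        for d in spotter.masks_of(p,q)[:4]:
            m=d["mask"]; ys,xs=np.nonzero(m)
            rr,W=rect(p,m,z)
            print(n,q,round(d["p"],2),(xs.mean().round(1),ys.mean().round(1)),m.sum(),[np.round(x,1) for x in rr])
E
```

```text
scene fixture 0.85 (np.float64(242.7), np.float64(214.1)) 4078 [array([471.2, -65.4]), array([270.6, 291.7]), np.float64(79.2)]
scene plate_blue 0.94 (np.float64(347.7), np.float64(220.4)) 809 [array([603.2, 254. ]), array([101.3,  90. ]), np.float64(77.4)]
scene plate_blue 0.69 (np.float64(294.9), np.float64(152.6)) 581 [array([282.2, 201.9]), array([105.5,  97.6]), np.float64(37.2)]
scene plate_blue 0.64 (np.float64(419.7), np.float64(248.3)) 962 [array([752.1, 404.3]), array([ 82.5, 111.7]), np.float64(46.0)]
scene dowel_left 0.45 (np.float64(326.4), np.float64(182.2)) 639 [array([446.9, 247.7]), array([97.4, 97.2]), np.float64(62.4)]
scene lens_handle 0.95 (np.float64(215.0), np.float64(198.7)) 712 [array([ 559. , -118.9]), array([219.9,  68. ]), np.float64(45.6)]
scene lens_handle 0.52 (np.float64(365.7), np.float64(250.7)) 264 [array([815.7, 190.6]), array([30.1, 66.6]), np.float64(53.2)]
scene pump_a 0.71 (np.float64(242.3), np.float64(287.0)) 1359 [array([729.9, -93.7]), array([123.3, 103.9]), np.float64(7.7)]
scene pump_a 0.64 (np.float64(317.4), np.float64(271.6)) 1221 [arr
[... 1000 characters left out ...]
02.2)) 45 [array([445.3, -73.6]), array([26.3, 29.4]), np.float64(11.4)]
side lens_handle 0.83 (np.float64(249.5), np.float64(170.3)) 421 [array([523. , -88.5]), array([214.7,  66.3]), np.float64(52.0)]
side pump_a 0.97 (np.float64(169.6), np.float64(215.8)) 694 [array([796.1,  52.1]), array([ 91.3, 158.4]), np.float64(26.5)]
side pump_a 0.86 (np.float64(188.1), np.float64(176.4)) 477 [array([ 789.3, -158.4]), array([ 58.6, 190.3]), np.float64(21.1)]
side vial 0.63 (np.float64(168.7), np.float64(257.9)) 133 [array([740. , 230.2]), array([31.3, 67.5]), np.float64(19.0)]
side vial 0.24 (np.float64(188.4), np.float64(177.0)) 516 [array([ 788.6, -156.1]), array([ 64.4, 194. ]), np.float64(23.2)]
```

Run:
```python
from h import *
p=optics.snapshot("scene"); s=optics.snapshot("side")
for u,v in [(218.5,186.2),(272.3,183.5),(281.2,243.8),(220.8,248)]: print("scene",px2w(p,u,v,12).round(1))
for u,v in [(236.4,189.6),(290,206.8),(274.6,240.7),(215,221)]: print("side",px2w(s,u,v,12).round(1))
for z in (140,165,190): print(z, px2w(p,189,184,z).round(1), px2w(s,266,155,z).round(1))
print("lens",px2w(p,204,197,140).round(1), px2w(s,257,166,140).round(1))
w=optics.snapshot("wrist"); R,t=RT(w); print("wrist axis",R, "cam",-R.T@t, w["intrinsics"])
print(px2w(w,256,192,0))
```

```text
scene [366.8 -79.3  12. ]
scene [402.9  85.1  12. ]
scene [634.  42.  12.]
scene [ 601.3 -123.4   12. ]
side [ 580.4 -118.9   12. ]
side [363.8 -80.   12. ]
side [391.6  85.1  12. ]
side [621.2  47.   12. ]
140 [ 458.2 -172.3  140. ] [ 484.1 -202.9  140. ]
165 [ 483.  -173.5  165. ] [ 480.  -178.2  165. ]
190 [ 507.7 -174.6  190. ] [ 475.8 -153.4  190. ]
lens [ 517.8 -141.7  140. ] [ 505.2 -139.6  140. ]
wrist axis [[ 3.47979466e-01 -9.37501911e-01  6.77492271e-04]
 [-8.94212201e-01 -3.31694072e-01  3.00605361e-01]
 [-2.81593380e-01 -1.05210315e-01 -9.53748372e-01]] cam [ 280.90656052 -535.91616753  374.60996299] [[274.88348955   0.         252.90067164]
 [  0.         274.88348955 189.37608096]
 [  0.           0.           1.        ]]
[ 168.15156305 -582.77708366    0.        ]
```

View pics/wrist0.png

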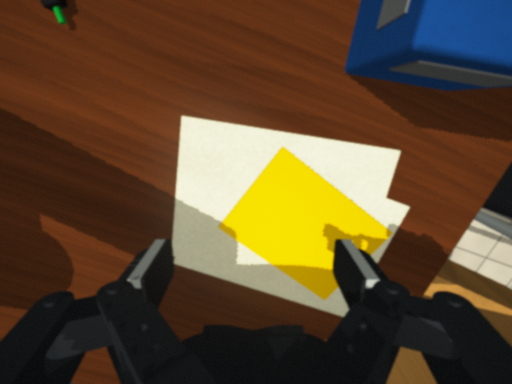

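Request:
{"name": "apply_moves", "arguments": {"series": [[1,[0.02,0.05,0.012],0.15],[1,[0.04,0.1,0.024],0.3],[1,[0.07,0.15,0.036],0.45],[1,[0.1,0.2,0.048],0.6],[1,[0.13,0.25,0.058],0.75]]}}

```text
time: 2.88
tool_pos: [339.1, -311.1, 301.1]
tcp_rot: [179.9, 0.0, 63.6]
ft_force: [1.0, 0.2, 0.4]
finger_gap: 85.9
```

Request:
{"name": "apply_moves", "arguments": {"series": [[1,[0.026,0.05,0],0.06],[1,[0.052,0.1,0],0.12],[1,[0.08,0.15,0],0.18],[1,[0.106,0.2,0],0.24],[1,[0.132,0.25,0],0.25]]}}

```text
time: 3.5
tool_pos: [471.8, -59.3, 301.4]
tcp_rot: [179.9, 0.0, 77.9]
ft_force: [0.8, -0.9, -0.6]
finger_gap: 85.7
```

Request:
{"name": "apply_moves", "arguments": {"series": [[1,[0,0,0],0],[1,[0,0,0],0]]}}

```text
time: 3.75
tool_pos: [471.7, -59.2, 301.4]
tcp_rot: [179.9, 0.1, 78.0]
ft_force: [-0.1, -0.6, 0.2]
finger_gap: 85.2
```

Run:
```python
from h import *
s=sense(); print(s["tool_pos"],s["tcp_rot"],s["joint_pos"].round(1),s["ft_force"])
p=optics.snapshot("wrist"); cv2.imwrite("pics/w1.png",cv2.resize(p["color"],None,fx=1.5,fy=1.5,interpolation=cv2.INTER_CUBIC)); np.save("w1.npy",p,allow_pickle=True)
for q in ["plate_blue","end_stop","dowel_left","lens_handle","lens_center","fixture"]:
    for d in spotter.search_frame(p,q)[:4]: print(q,round(d["p"],2),c2w(p,d["xyz"]).round(1),w2px(p,c2w(p,d["xyz"])).round(0))
```

```text
[471.68972843 -59.24747737 301.39678669] [1.79884523e+02 5.37149372e-02 7.80115010e+01] [-13.3 -13.2  99.2  -0.1  93.9  -1.3] [-0.1120014  -0.62260895  0.17404483]
plate_blue 0.98 [272.2 178.3  13.1] [[69. 13.]]
end_stop 0.77 [446.2 -76.2  31.2] [[238. 171.]]
dowel_left 0.74 [497.9 -55.5  32.2] [[269. 151.]]
dowel_left 0.36 [511.6  12.8  28.2] [[269. 101.]]
lens_handle 0.79 [ 524.7 -124.7  143.8] [[309. 221.]]
lens_handle 0.68 [757.8   1.5  19.3] [[444.  71.]]
lens_center 0.69 [ 525.3 -124.1  139.6] [[309. 219.]]
fixture 0.8 [502.7 -27.7  11.8] [[268. 130.]]
fixture 0.17 [445.6 -77.8  28.8] [[238. 172.]]
```

View pics/w1.png

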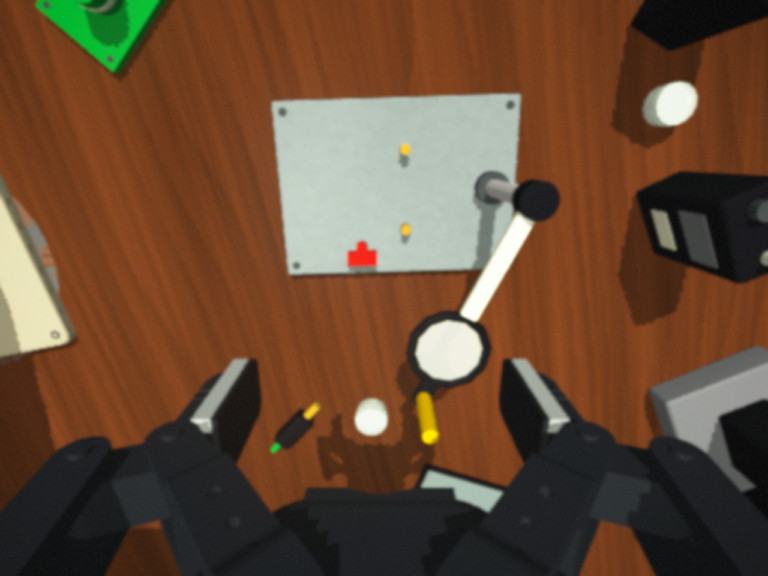

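Run:
```python
from h import *
p=np.load("w1.npy",allow_pickle=True).item(); a=p["color"]
cv2.imwrite("pics/w1c.png",cv2.resize(a[55:190,170:360],None,fx=4,fy=4,interpolation=cv2.INTER_CUBIC))
hsv=cv2.cvtColor(a,cv2.COLOR_BGR2HSV)
reg=np.zeros(a.shape[:2],bool); reg[70:185,185:340]=1
y=reg&(hsv[...,0]>15)&(hsv[...,0]<32)&(hsv[...,1]>110)&(hsv[...,2]>110)
rd=reg&((hsv[...,0]<6)|(hsv[...,0]>174))&(hsv[...,1]>180)&(hsv[...,2]>120)
for nm,m in (("y",y),("r",rd)):
    n,l,st,c=cv2.connectedComponentsWithStats(m.astype(np.uint8))
    for i in range(1,n):
        if st[i,4]>5: print(nm,c[i].round(1),st[i])
```

```text
y [269.7  99.3] [267  96   7   8  39]
y [270.2 152.6] [268 149   6   8  38]
r [241.  170.8] [233 162  17  15 186]
```

View pics/w1c.png

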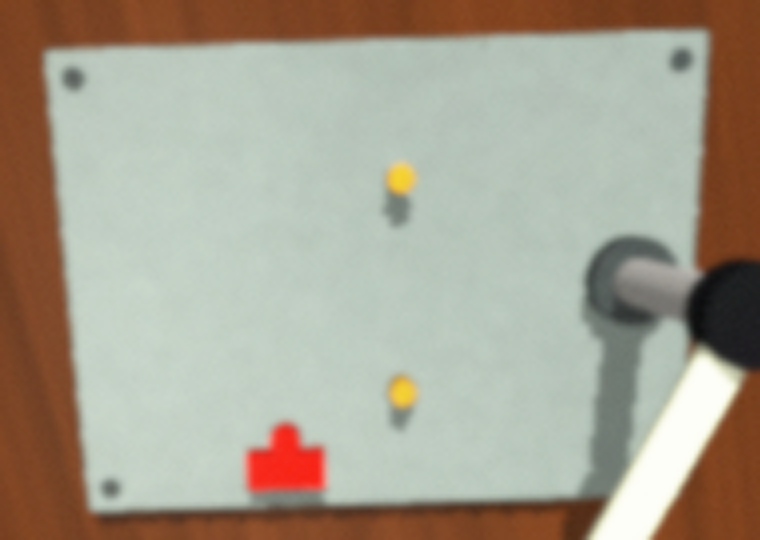

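```bash
cat > fitfix.py <<'E'
from h import *
from scipy.optimize import least_squares
def fit(p,obj,px,x0):
    obj=np.array(obj,float);px=np.array(px,float)
    def f(v):
        c,s=np.cos(v[2]),np.sin(v[2])
        W=np.c_[v[0]+c*obj[:,0]-s*obj[:,1],v[1]+s*obj[:,0]+c*obj[:,1],obj[:,2]]
        return (w2px(p,W)-px).ravel()
    q=least_squares(f,x0); return q.x,f(q.x).reshape(-1,2)
E
python3 - <<'E'
from fitfix import *
p=np.load("w1.npy",allow_pickle=True).item()
P=lambda u,v:(170+(u+.5)/4-.5,55+(v+.5)/4-.5)
obj=[(-80,85,12),(155,85,12),(-80,-85,12),(45,38,28),(45,-38,28),(0,-50,26)]
px=[P(45,50),P(709,30),P(92,514),P(401,177),P(402,391),P(286,422)]
v,res=fit(p,obj,px,[458,-11,-.2]); print(v,np.degrees(v[2])); print(res.round(2))
c,s=np.cos(v[2]),np.sin(v[2])
post=v[:2]+np.array([c,s])*130
# lens
for (u,w,z) in [(449/1.5,349/1.5,140),(429/1.5,437/1.5,190),(424/1.5,396/1.5,140)]:
    X=px2w(p,u,w,z); d=X[:2]-post; a=np.arctan2(d[1],d[0])-(v[2]+np.pi); print(X.round(1),np.hypot(*d).round(1),(a+np.pi)%(2*np.pi)-np.pi)
print("post",post)
E
```

```text
[ 4.62125962e+02 -1.40894976e+01 -1.78304690e-01] -10.216106203070632
[[-0.54 -0.27]
 [ 0.55 -0.77]
 [-0.58 -0.45]
 [ 0.23  0.1 ]
 [ 0.57  0.43]
 [-0.3   1.26]]
[ 511.7 -138.8  140. ] 128.4 1.0921252366335654
[ 483.2 -177.   190. ] 176.0 1.096402365951878
[ 485.  -176.5  140. ] 174.5 1.1030262241679036
post [590.06491458 -37.14647915]
```

Fixture is at (462.1, −14.1) with yaw −10.2°, fit residuals under 1.3 px. The lens is at about +1.10 rad. In w1 the dowels are at (269,98) and (270,152) and the red stop at (241,165). Next is a look over the blue plate.

Request:
{"name": "apply_moves", "arguments": {"series": [[1,[0.02,0.055,0],0],[1,[0.045,0.11,0],0],[1,[0.07,0.165,0],0],[1,[0.095,0.22,0],0],[1,[0.115,0.265,-0.02],0]]}}

```text
time: 4.72
tool_pos: [588.3, 206.8, 283.3]
tcp_rot: [179.7, -0.1, 77.8]
ft_force: [0.6, -1.2, 0.2]
finger_gap: 85.0
```

Request:
{"name": "apply_moves", "arguments": {"series": [[1,[0.013,0.03,-0.03],0],[1,[0.013,0.03,-0.06],0],[1,[0.013,0.03,-0.06],0],[1,[0.013,0.03,-0.06],0]]}}

```text
time: 5.22
tool_pos: [601.8, 236.2, 224.6]
tcp_rot: [179.6, -0.1, 77.8]
ft_force: [0.2, 0.4, 0.5]
finger_gap: 85.6
```

Run:
```python
from h import *
s=sense(); print(s["tool_pos"],s["tcp_rot"],s["ft_force"])
p=optics.snapshot("wrist"); cv2.imwrite("pics/w2.png",cv2.resize(p["color"],None,fx=1.5,fy=1.5,interpolation=cv2.INTER_CUBIC)); np.save("w2.npy",p,allow_pickle=True)
for q in ["plate_blue","plate_blue_cassette"]:
    for d in spotter.search_frame(p,q)[:4]: print(q,round(d["p"],2),c2w(p,d["xyz"]).round(1),w2px(p,c2w(p,d["xyz"])).round(0))
```

```text
[601.82553248 236.24538705 224.63891309] [ 1.79595636e+02 -1.08125482e-01  7.77940533e+01] [0.22934187 0.44859167 0.53952784]
plate_blue 0.95 [602.9 262.    9.5] [[248. 146.]]
plate_blue 0.74 [744.9 379.2  13.7] [[352.  14.]]
plate_blue_cassette 0.89 [290.2 205.3  11.7] [[ 35. 234.]]
plate_blue_cassette 0.85 [599.3 258.2   5. ] [[246. 149.]]
plate_blue_cassette 0.68 [743.5 373.8   8.3] [[349.  21.]]
```

View pics/w2.png

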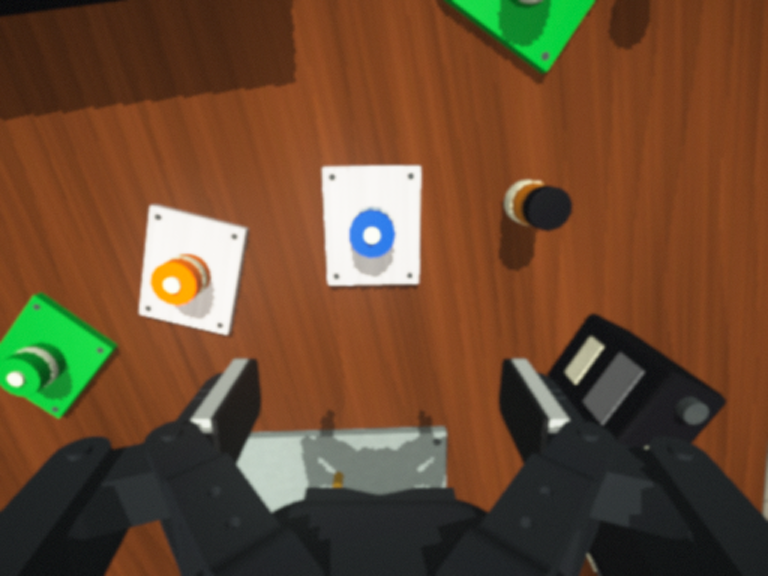

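Candidates in w2 (enlarged px): the white plate with the blue cassette at (372,232), the orange one at (178,282), and green ones at (14,378) and (530,0). Only the first is blue on an aluminium plate, so I'll confirm it in a crop.

Run:
```python
from fitfix import *
p=np.load("w2.npy",allow_pickle=True).item(); a=p["color"]
cv2.imwrite("pics/w2c.png",cv2.resize(a[100:200,200:295],None,fx=6,fy=6,interpolation=cv2.INTER_CUBIC))
hsv=cv2.cvtColor(a,cv2.COLOR_BGR2HSV)
reg=np.zeros(a.shape[:2],bool); reg[100:200,200:295]=1
m=(reg&((hsv[...,1]<60)&(hsv[...,2]>120)|(hsv[...,0]>95)&(hsv[...,0]<125)&(hsv[...,2]>60)&(hsv[...,1]>60))).astype(np.uint8)
m=cv2.morphologyEx(m,cv2.MORPH_CLOSE,np.ones((5,5)))
rr,W=rect(p,m.astype(bool),10); print(rr)
b=(reg&(hsv[...,0]>95)&(hsv[...,0]<125)&(hsv[...,1]>120)).astype(np.uint8)
M=cv2.moments(b,True); print("blue",M["m10"]/M["m00"],M["m01"]/M["m00"],M["m00"])
s=1.5; q=lambda u,v:((u+.5)/s-.5,(v+.5)/s-.5)
px=[q(322,167),q(421,166),q(420,285),q(328,286),q(372,235)]
obj=[(-40,50,10),(40,50,10),(40,-50,10),(-40,-50,10),(0,0,42)]
v,res=fit(p,obj,px,[600,255,-.2]); print(v,np.degrees(v[2]),res.round(2))
```

```text
((601.2234497070312, 254.91012573242188), (101.77436828613281, 80.72021484375), 78.5396728515625)
blue 247.67051070840196 155.32454695222404 607.0
[ 6.01747878e+02  2.54140184e+02 -1.99080405e-01] -11.406467006558998 [[ 0.12  0.42]
 [-0.03  0.16]
 [-0.62 -0.63]
 [ 0.27 -0.41]
 [ 0.22  0.25]]
```

View pics/w2c.png

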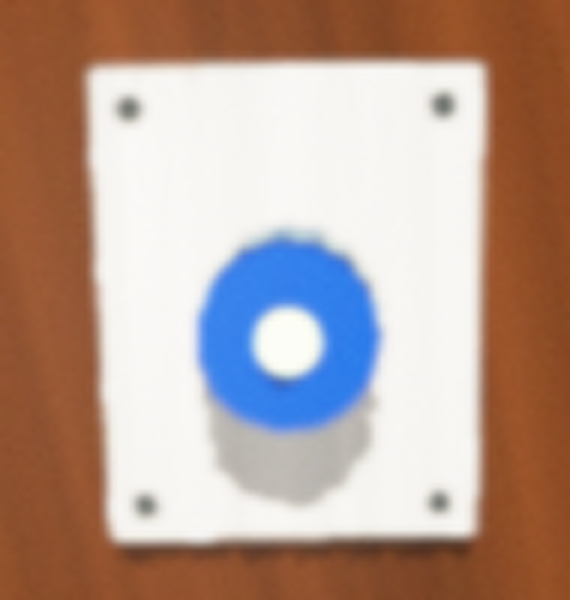

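The crop shows the blue cassette on an aluminium plate, so it is plate_blue: (601.7, 254.3), yaw −11.4°. The sizes fit. Descending to grasp.

Request:
{"name": "apply_moves", "arguments": {"series": [[1,[0,0.018,-0.05],0.014],[1,[0,0.018,-0.1],0.014],[1,[0,0.018,-0.14],0.014],[1,[0,0.018,-0.165],0.014],[1,[0,0.018,-0.165],0.014]], "grip_force": 50}}

```text
time: 6.0
tool_pos: [601.1, 253.7, 59.1]
tcp_rot: [179.7, -0.1, 78.6]
ft_force: [-0.9, 0.5, 0.5]
finger_gap: 85.3
```

Run:
```python
from h import *
s=sense(); print(s["tool_pos"],s["tcp_rot"],s["ft_force"])
p=optics.snapshot("wrist"); cv2.imwrite("pics/w3.png",p["color"])
```

```text
[601.0592667  253.72236833  59.0738003 ] [ 1.79661463e+02 -7.22212926e-02  7.85683215e+01] [-0.89961168  0.51743935  0.48139127]
```

View pics/w3.png

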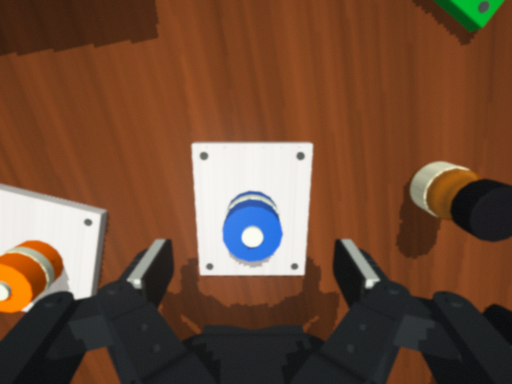

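Run:
```python
from h import *
p=optics.snapshot("wrist"); print(px2w(p,253,236,42.5)); print(w2px(p,[601.06,253.72,42.5]))
for u,v in [(192,143),(312,142),(305,275),(200,276)]: print(px2w(p,u,v,10).round(1))
```

```text
[603.08838378 253.61806698  42.5       ]
[[249.70058905 236.45903495]]
[573.9 312.5  10. ]
[652.2 297.3  10. ]
[633.1 196.4  10. ]
[553.1 212.   10. ]
```

The cassette sits centred between the open pads, within 2 mm. Going down and closing.

Request:
{"name": "apply_moves", "arguments": {"series": [[1,[0.0015,0,-0.018],0],[1,[0.0015,0,-0.031],0],[1,[0.0015,0,-0.031],0],[0.2,[0.0015,0,-0.031],0],[0.2,[0.0015,0,-0.031],0]], "grip_force": 50}}

```text
time: 6.72
tool_pos: [605.3, 254.8, 32.1]
tcp_rot: [179.3, -0.3, 78.6]
ft_force: [0.9, 0.2, -0.3]
finger_gap: 52.2
```

Request:
{"name": "apply_moves", "arguments": {"series": [[0.2,[0,0,0],0],[0.2,[0,0,0],0],[0.2,[0,0,0],0],[0.2,[0,0,0],0]]}}

```text
time: 7.22
tool_pos: [605.7, 255.0, 32.8]
tcp_rot: [179.3, -0.3, 78.6]
ft_force: [-0.3, 0.7, 6.4]
finger_gap: 35.2
```

Run:
```python
from h import *
s=sense(); print({k:np.round(v,2) for k,v in s.items()})
p=optics.snapshot("wrist"); cv2.imwrite("pics/w4.png",p["color"])
```

```text
{'time': np.float64(7.22), 'joint_pos': array([18.42, 25.74, 86.21, -0.1 , 67.28, 29.88]), 'qd': array([-0.04,  0.01,  0.01, -0.02,  0.13, -0.01]), 'joint_efforts': array([ -0.6 , -64.41, -42.61,  -0.44,  -0.53,   0.  ]), 'tool_pos': array([605.74, 255.03,  32.8 ]), 'tcp_rot': array([179.29,  -0.3 ,  78.58]), 'ft_force': array([-0.27,  0.73,  6.38]), 'wrist_torque': array([ 0.17,  0.46, -0.01]), 'finger_gap': np.float64(35.16)}
```

View pics/w4.png

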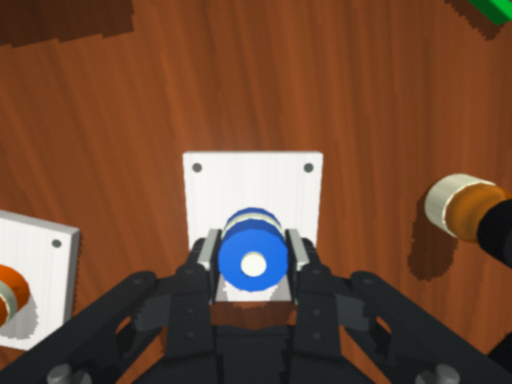

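Gripped: the pads are on the blue cassette at (253,262), gap 35 mm. Lifting.

Request:
{"name": "apply_moves", "arguments": {"series": [[0.2,[0,0,0.01],0],[0.2,[0,0,0.03],0],[0.2,[0,0,0.06],0],[0.2,[0,0,0.06],0],[0.2,[0,0,0.06],0]]}}

```text
time: 7.9
tool_pos: [605.6, 254.9, 92.5]
tcp_rot: [179.3, -0.3, 78.6]
ft_force: [-0.1, 0.2, -2.7]
finger_gap: 35.1
```

Run:
```python
from h import *
s=sense(); print({k:np.round(v,2) for k,v in s.items()})
p=optics.snapshot("wrist"); cv2.imwrite("pics/w5.png",p["color"]);np.save("w5.npy",p,allow_pickle=True)
p=optics.snapshot("scene"); cv2.imwrite("pics/s5.png",cv2.resize(p["color"][140:280,270:420],None,fx=4,fy=4,interpolation=cv2.INTER_CUBIC))
```

```text
{'time': np.float64(7.9), 'joint_pos': array([18.41, 21.73, 84.6 , -0.1 , 72.91, 29.86]), 'qd': array([-0.06,  1.22,  1.22,  0.02,  0.03,  0.06]), 'joint_efforts': array([-2.000e-02, -7.033e+01, -5.016e+01, -2.000e-02, -2.000e-01,
       -0.000e+00]), 'tool_pos': array([605.56, 254.92,  92.51]), 'tcp_rot': array([179.29,  -0.29,  78.58]), 'ft_force': array([-0.13,  0.2 , -2.75]), 'wrist_torque': array([-0.07, -0.  ,  0.04]), 'finger_gap': np.float64(35.09)}
```

View pics/w5.png

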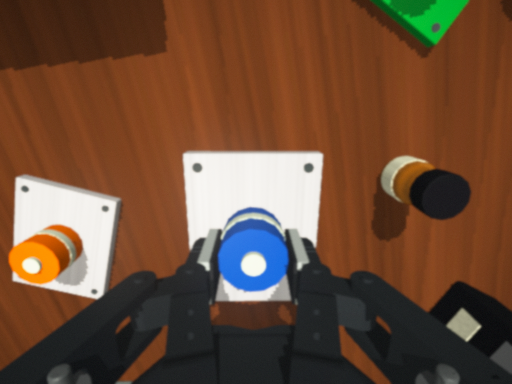

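View pics/s5.png

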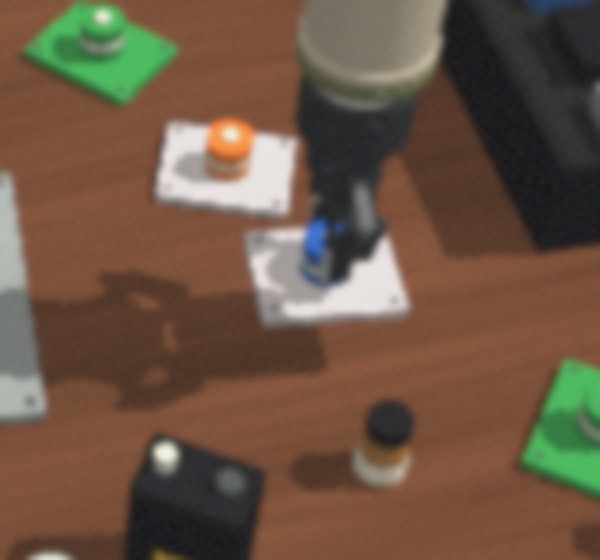

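Run:
```python
from fitfix import *
p=np.load("w5.npy",allow_pickle=True).item()
obj=[(-40,50,69.7),(40,50,69.7),(0,0,101.7)]
v,res=fit(p,obj,[(184,152),(323,152.5),(253.5,263.5)],[605,255,-.2]); print(v,np.degrees(v[2]),res.round(2))
tcp=np.array([605.56,254.92]); off=v[:2]-tcp; print("off world",off)
fx,fy,fa=462.13,-14.09,-10.2
turn=np.radians(fa)-v[2]; 
R=lambda a:np.array([[np.cos(a),-np.sin(a)],[np.sin(a),np.cos(a)]])
for g in [(-8,8),(0,0)]:
    t=np.array([fx,fy])+R(np.radians(fa))@np.array(g)-R(turn)@off
    print(g,"tcp target",t,"delta",t-tcp,"turn",turn)
```

```text
[ 6.06288531e+02  2.54168372e+02 -2.06432300e-01] -11.827699524775536 [[-0.89  1.03]
 [ 0.66  1.32]
 [ 0.2  -2.28]]
off world [ 0.72853138 -0.75162783]
(-8, 8) tcp target [454.92352573  -4.06912652] delta [-150.63647427 -258.98912652] turn 0.02840871594048011
(0, 0) tcp target [461.38041267 -13.3593693 ] delta [-144.17958733 -268.2793693 ] turn 0.02840871594048011
```

Request:
{"name": "apply_moves", "arguments": {"series": [[0.2,[-0.015,-0.025,0.01],0.005],[0.2,[-0.04,-0.068,0.02],0.01],[0.2,[-0.066,-0.114,0.02],0.02],[0.2,[-0.092,-0.16,0.02],0.028],[0.2,[-0.118,-0.204,0.02],0.028]]}}

```text
time: 8.62
tool_pos: [484.9, 49.3, 109.9]
tcp_rot: [179.5, -0.2, 80.2]
ft_force: [0.3, -1.9, -2.4]
finger_gap: 35.3
```

Request:
{"name": "apply_moves", "arguments": {"series": [[0.2,[-0.02,-0.035,0],0],[0.2,[-0.033,-0.055,0],0],[0.2,[-0.033,-0.055,0],0],[0.2,[-0.033,-0.055,0],0]]}}

```text
time: 9.12
tool_pos: [451.8, -5.4, 109.4]
tcp_rot: [179.6, -0.2, 80.2]
ft_force: [0.2, 0.3, -2.8]
finger_gap: 35.3
```

Run:
```python
from h import *
s=sense(); print({k:np.round(v,2) for k,v in s.items() if k in("tool_pos","tcp_rot","ft_force","finger_gap")})
p=optics.snapshot("wrist"); cv2.imwrite("pics/w6.png",p["color"]);np.save("w6.npy",p,allow_pickle=True)
```

```text
{'tool_pos': array([451.81,  -5.37, 109.41]), 'tcp_rot': array([179.55,  -0.21,  80.18]), 'ft_force': array([ 0.2 ,  0.27, -2.77]), 'finger_gap': np.float64(35.25)}
```

View pics/w6.png

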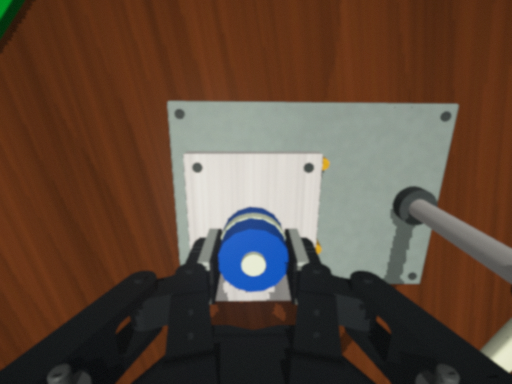

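Run:
```python
from fitfix import *
p=np.load("w6.npy",allow_pickle=True).item()
cv2.imwrite("pics/w6c.png",cv2.resize(p["color"][85:305,155:470],None,fx=2.5,fy=2.5,interpolation=cv2.INTER_CUBIC))
v,res=fit(p,[(-80,85,12),(155,85,12),(155,-85,12)],[(168,101),(458,104),(421,285)],[462,-14,-.18]); print("fix",v,np.degrees(v[2]),res.round(2))
b=109.41-32.8
v,res=fit(p,[(-40,50,b+10),(40,50,b+10)],[(184,153),(322.5,153)],[452,-5,-.18]); print("plate",v,np.degrees(v[2]),res.round(2))
```

```text
fix [ 4.62343865e+02 -1.49731778e+01 -1.79042264e-01] -10.258366053700211 [[-1.28  0.62]
 [ 2.06  0.17]
 [-0.93 -0.55]]
plate [ 4.52652371e+02 -5.95865247e+00 -1.72076335e-01] -9.859247724019637 [[-1.08  0.08]
 [ 1.09  0.09]]
```

View pics/w6c.png

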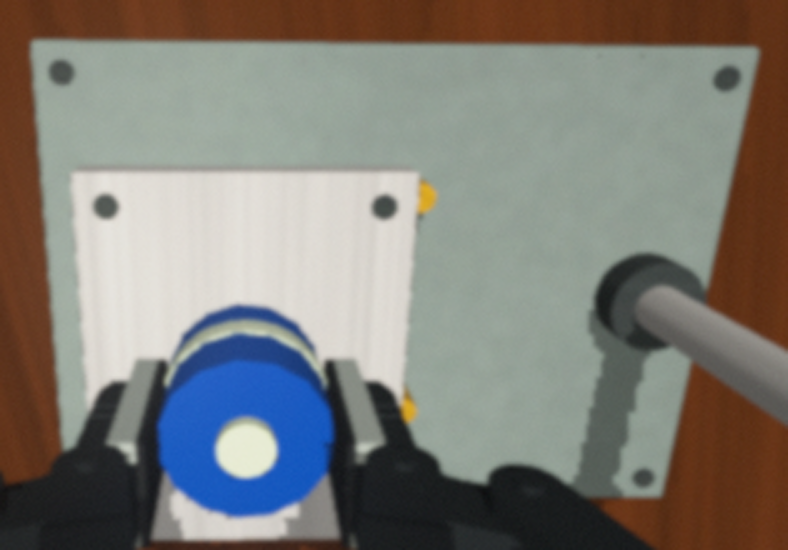

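Request:
{"name": "apply_moves", "arguments": {"series": [[0.2,[0,0,-0.02],0],[0.2,[0,0,-0.04],0],[0.2,[0,0,-0.054],0],[0.2,[0,0,-0.058],0],[0.2,[0,0,-0.058],0]]}}

```text
time: 9.8
tool_pos: [452.2, -5.0, 51.6]
tcp_rot: [179.6, -0.2, 80.2]
ft_force: [0.6, 0.0, -2.8]
finger_gap: 35.1
```

Request:
{"name": "apply_moves", "arguments": {"series": [[0.2,[0,0,-0.002],0],[0.2,[0,0,-0.004],0],[0.2,[0,0,-0.004],0]]}}

```text
time: 10.18
tool_pos: [452.2, -5.0, 47.7]
tcp_rot: [179.5, -0.2, 80.2]
ft_force: [-0.7, -0.5, -3.1]
finger_gap: 35.3
```

Request:
{"name": "apply_moves", "arguments": {"series": [[0.2,[0,0,-0.001],0],[0.2,[0,0,-0.002],0],[0.2,[0,0,-0.002],0]]}}

```text
time: 10.55
tool_pos: [452.1, -5.0, 45.6]
tcp_rot: [179.6, -0.2, 80.2]
ft_force: [0.2, -0.1, -3.2]
finger_gap: 35.1
```

Request:
{"name": "apply_moves", "arguments": {"series": [[0.2,[0,0,-0.001],0],[0.2,[0,0,-0.001],0]]}}

```text
time: 10.8
tool_pos: [452.2, -5.0, 44.8]
tcp_rot: [179.5, -0.2, 80.2]
ft_force: [-2.1, 0.1, 0.6]
finger_gap: 35.5
```

Request:
{"name": "apply_moves", "arguments": {"series": [[0.2,[0,0,-0.001],0],[0.2,[0,0,-0.001],0]]}}

```text
time: 11.05
tool_pos: [452.2, -5.0, 44.7]
tcp_rot: [179.6, -0.2, 80.2]
ft_force: [-7.4, 0.5, 12.0]
finger_gap: 35.2
```

Request:
{"name": "apply_moves", "arguments": {"series": [[0.2,[0.002,-0.0003,0.0003],0],[0.2,[0.004,-0.0007,0.0003],0],[0.2,[0.006,-0.001,0.0003],0],[0.2,[0.006,-0.001,0.0003],0]]}}

```text
time: 11.55
tool_pos: [458.3, -6.1, 44.9]
tcp_rot: [179.6, -0.2, 80.2]
ft_force: [0.5, 0.1, -3.0]
finger_gap: 35.2
```

Request:
{"name": "apply_moves", "arguments": {"series": [[0.2,[0.001,-0.0002,0],0],[0.2,[0.002,-0.0004,0],0],[0.2,[0.002,-0.0004,0],0]]}}

```text
time: 11.92
tool_pos: [460.5, -6.5, 44.8]
tcp_rot: [179.6, -0.2, 80.2]
ft_force: [0.4, 0.2, -3.6]
finger_gap: 35.5
```

Request:
{"name": "apply_moves", "arguments": {"series": [[0.2,[0.001,-0.0002,0],0],[0.2,[0.001,-0.0002,0],0]]}}

```text
time: 12.18
tool_pos: [461.7, -6.8, 44.8]
tcp_rot: [179.5, -0.2, 80.2]
ft_force: [0.5, 0.5, -3.3]
finger_gap: 35.4
```

Run:
```python
from h import *
s=sense(); print({k:np.round(v,2) for k,v in s.items() if k in("tool_pos","tcp_rot","ft_force","finger_gap")})
p=optics.snapshot("wrist"); cv2.imwrite("pics/w7.png",cv2.resize(p["color"][85:345,155:470],None,fx=2.3,fy=2.3,interpolation=cv2.INTER_CUBIC));np.save("w7.npy",p,allow_pickle=True)
```

```text
{'tool_pos': array([461.68,  -6.76,  44.79]), 'tcp_rot': array([179.53,  -0.2 ,  80.23]), 'ft_force': array([ 0.51,  0.49, -3.34]), 'finger_gap': np.float64(35.44)}
```

View pics/w7.png

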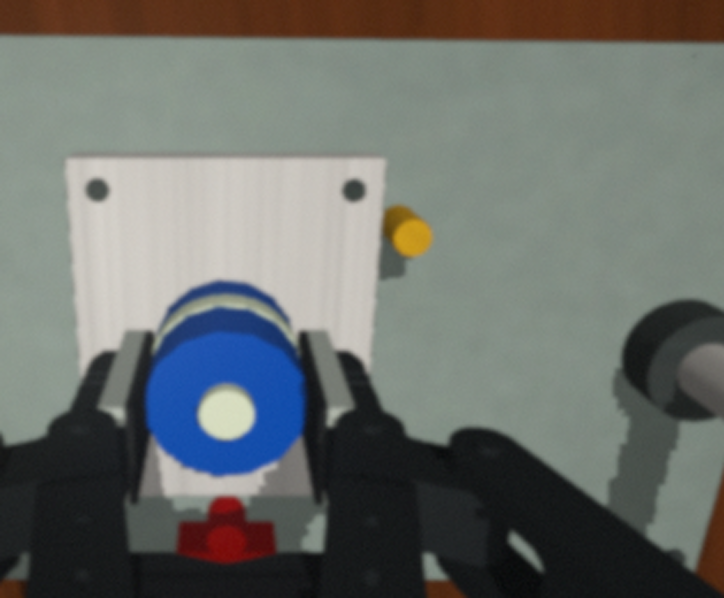

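In w7 the plate is about 1 mm from the left dowel, at crop (395,230), and several mm short of the red nose at (228,505). I'll creep on under force feedback.

Request:
{"name": "apply_moves", "arguments": {"series": [[0.2,[0.001,-0.0002,0],0],[0.2,[0.001,-0.0002,0],0]]}}

```text
time: 12.48
tool_pos: [462.6, -6.9, 44.8]
tcp_rot: [179.6, -0.2, 80.2]
ft_force: [-2.2, 1.4, 1.7]
finger_gap: 35.0
```

Request:
{"name": "apply_moves", "arguments": {"series": [[0.2,[0.0007,-0.0001,0],0],[0.2,[0.0007,-0.0001,0],0]]}}

```text
time: 12.72
tool_pos: [462.6, -6.9, 44.8]
tcp_rot: [179.6, -0.2, 80.2]
ft_force: [-5.6, 0.6, 4.4]
finger_gap: 35.4
```

Request:
{"name": "apply_moves", "arguments": {"series": [[0.2,[-0.0012,-0.001,0.0002],0],[0.2,[-0.0016,-0.003,0.0002],0],[0.2,[-0.002,-0.005,0.0002],0],[0.2,[-0.002,-0.005,0.0002],0]]}}

```text
time: 13.22
tool_pos: [460.7, -12.1, 45.0]
tcp_rot: [179.6, -0.2, 80.2]
ft_force: [-0.4, -0.7, -3.1]
finger_gap: 35.3
```

Request:
{"name": "apply_moves", "arguments": {"series": [[0.2,[-0.0002,-0.001,0],0],[0.2,[-0.0002,-0.001,0],0]]}}

```text
time: 13.48
tool_pos: [460.5, -13.2, 45.0]
tcp_rot: [179.6, -0.2, 80.2]
ft_force: [-0.6, -0.2, -2.6]
finger_gap: 35.5
```

Run:
```python
from h import *
s=sense(); print({k:np.round(v,2) for k,v in s.items() if k in("tool_pos","tcp_rot","ft_force","wrist_torque")})
p=optics.snapshot("wrist"); cv2.imwrite("pics/w8.png",cv2.resize(p["color"][85:345,155:470],None,fx=2.3,fy=2.3,interpolation=cv2.INTER_CUBIC));np.save("w8.npy",p,allow_pickle=True)
```

```text
{'tool_pos': array([460.5 , -13.18,  45.  ]), 'tcp_rot': array([179.63,  -0.2 ,  80.21]), 'ft_force': array([-0.59, -0.23, -2.63]), 'wrist_torque': array([-0.01,  0.01,  0.07])}
```

View pics/w8.png

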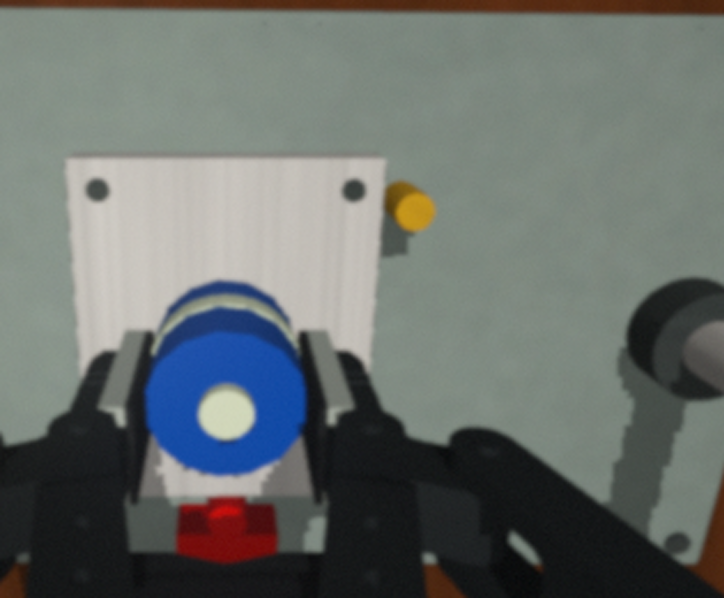

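Request:
{"name": "apply_moves", "arguments": {"series": [[0.2,[-0.0002,-0.001,0],0],[0.2,[-0.0002,-0.001,0],0]]}}

```text
time: 13.78
tool_pos: [460.5, -13.5, 45.2]
tcp_rot: [179.6, -0.3, 80.2]
ft_force: [-0.1, 5.3, -0.8]
finger_gap: 35.4
```

Request:
{"name": "apply_moves", "arguments": {"series": [[0.2,[-0.0001,-0.0007,0],0],[0.2,[-0.0001,-0.0007,0],0]]}}

```text
time: 14.02
tool_pos: [460.5, -13.6, 45.3]
tcp_rot: [179.6, -0.3, 80.2]
ft_force: [0.2, 5.1, -0.7]
finger_gap: 35.0
```

End-stop contact came at y = −13.5 with 5 N. Now pressing onto the dowels while lightly on the stop.

Request:
{"name": "apply_moves", "arguments": {"series": [[0.2,[0.0006,-0.0002,-0.0002],0],[0.2,[0.0012,-0.0003,-0.0003],0],[0.2,[0.0012,-0.0003,-0.0003],0]]}}

```text
time: 14.4
tool_pos: [461.0, -13.5, 44.9]
tcp_rot: [179.7, -0.4, 80.2]
ft_force: [-3.1, 5.3, 1.9]
finger_gap: 35.1
```

Request:
{"name": "apply_moves", "arguments": {"series": [[0.2,[0.0008,-0.0002,0],0],[0.2,[0.0008,-0.0002,0],0]]}}

```text
time: 14.65
tool_pos: [461.1, -13.5, 44.9]
tcp_rot: [179.8, -0.4, 80.2]
ft_force: [-6.2, 4.0, 5.2]
finger_gap: 35.3
```

Run:
```python
from h import *
s=sense(); print({k:np.round(v,2) for k,v in s.items() if k in("tool_pos","tcp_rot","ft_force","wrist_torque")})
```

```text
{'tool_pos': array([461.08, -13.48,  44.91]), 'tcp_rot': array([179.83,  -0.36,  80.21]), 'ft_force': array([-6.22,  4.  ,  5.17]), 'wrist_torque': array([ 0.64,  0.92, -0.11])}
```

Request:
{"name": "apply_moves", "arguments": {"series": [[0.2,[0.0012,-0.0002,0],0],[0.2,[0.0016,-0.0003,0],0],[0.2,[0.0016,-0.0003,0],0]]}}

```text
time: 15.02
tool_pos: [461.6, -13.5, 45.0]
tcp_rot: [180.0, -0.4, 80.2]
ft_force: [-7.5, 3.2, 6.7]
finger_gap: 35.5
```

Run:
```python
from h import *
s=sense(); print({k:np.round(v,2) for k,v in s.items() if k in("tool_pos","tcp_rot","ft_force","wrist_torque")})
```

```text
{'tool_pos': array([461.64, -13.54,  44.98]), 'tcp_rot': array([179.98,  -0.36,  80.22]), 'ft_force': array([-7.53,  3.24,  6.73]), 'wrist_torque': array([ 0.67,  1.25, -0.12])}
```

Request:
{"name": "apply_moves", "arguments": {"series": [[0.2,[0.0016,-0.0003,0.0002],0],[0.2,[0.0026,-0.0004,0.0002],0],[0.2,[0.0026,-0.0004,0.0002],0]]}}

```text
time: 15.4
tool_pos: [461.9, -13.6, 45.1]
tcp_rot: [-179.7, -0.4, 80.2]
ft_force: [-16.0, 3.7, 14.0]
finger_gap: 35.5
```

Run:
```python
from h import *
s=sense(); print({k:np.round(v,2) for k,v in s.items() if k in("tool_pos","tcp_rot","ft_force","wrist_torque")})
p=optics.snapshot("wrist"); cv2.imwrite("pics/w9.png",cv2.resize(p["color"][85:345,155:470],None,fx=2.3,fy=2.3,interpolation=cv2.INTER_CUBIC));np.save("w9.npy",p,allow_pickle=True)
```

```text
{'tool_pos': array([461.93, -13.57,  45.08]), 'tcp_rot': array([-179.69,   -0.35,   80.22]), 'ft_force': array([-15.95,   3.71,  13.95]), 'wrist_torque': array([ 0.71,  2.41, -0.15])}
```

View pics/w9.png

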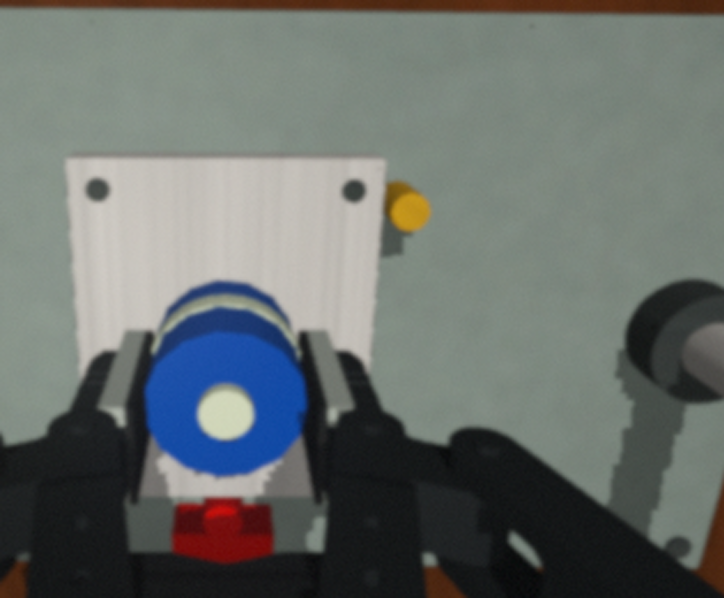

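Request:
{"name": "apply_moves", "arguments": {"series": [[0.2,[0.0019,-0.0004,0.0003],0],[0.2,[0.0019,-0.0004,0.0003],0],[0.2,[0.0019,-0.0004,0.0003],0]]}}

```text
time: 15.82
tool_pos: [462.1, -13.6, 45.3]
tcp_rot: [-179.4, -0.4, 80.2]
ft_force: [-11.4, 4.3, 10.6]
finger_gap: 34.8
```

Run:
```python
from h import *
s=sense(); print({k:np.round(v,2) for k,v in s.items() if k in("tool_pos","tcp_rot","ft_force","wrist_torque")})
```

```text
{'tool_pos': array([462.06, -13.61,  45.31]), 'tcp_rot': array([-179.45,   -0.35,   80.22]), 'ft_force': array([-11.44,   4.33,  10.64]), 'wrist_torque': array([ 0.77,  1.79, -0.16])}
```

Request:
{"name": "apply_moves", "arguments": {"series": [[0.2,[0.0003,-0.0002,0],0],[0.2,[0.0003,-0.0002,0],0]]}}

```text
time: 16.08
tool_pos: [462.0, -13.6, 45.4]
tcp_rot: [-179.4, -0.4, 80.2]
ft_force: [-4.8, 4.2, 4.2]
finger_gap: 35.1
```

Request:
{"name": "apply_moves", "arguments": {"series": [[0.6,[0,0,0],0],[0.6,[0,0,0],0],[0.8,[0,0,0],0],[0.8,[0,0,0],0],[0.8,[0,0,0],0]]}}

```text
time: 16.7
tool_pos: [462.1, -13.7, 45.4]
tcp_rot: [-179.4, -0.4, 80.2]
ft_force: [0.1, -0.3, -0.4]
finger_gap: 68.5
```

Run:
```python
from h import *
s=sense(); print({k:np.round(v,2) for k,v in s.items() if k in("tool_pos","tcp_rot","ft_force","wrist_torque","finger_gap")})
p=optics.snapshot("wrist"); cv2.imwrite("pics/w10.png",cv2.resize(p["color"][85:345,155:470],None,fx=2.3,fy=2.3,interpolation=cv2.INTER_CUBIC));np.save("w10.npy",p,allow_pickle=True)
```

```text
{'tool_pos': array([462.06, -13.67,  45.43]), 'tcp_rot': array([-179.4 ,   -0.36,   80.21]), 'ft_force': array([ 0.08, -0.27, -0.41]), 'wrist_torque': array([-0.03, -0.02,  0.02]), 'finger_gap': np.float64(68.49)}
```

View pics/w10.png

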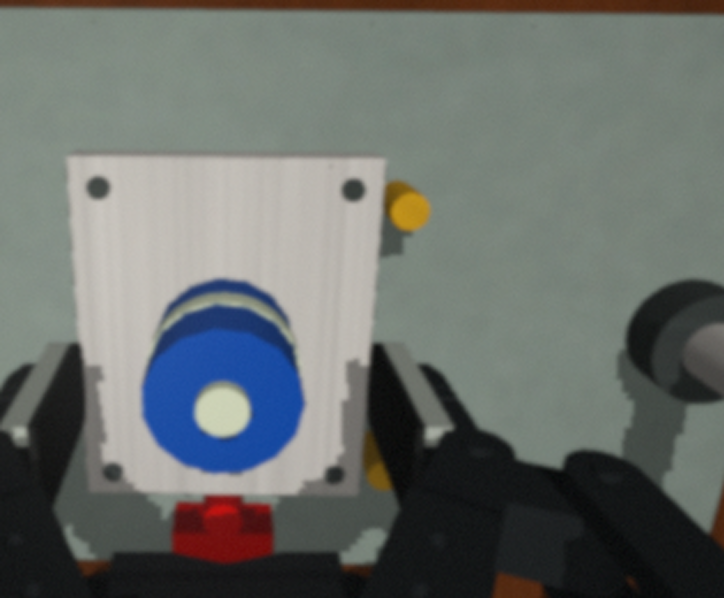

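In w10 the plate is free and flat, touching both dowels at crop (385,215) and (368,460), with the nose at (222,497). Rising and checking from above.

Request:
{"name": "apply_moves", "arguments": {"series": [[0.8,[0,0,0.02],0],[0.9,[0,0,0.06],0],[1,[0,0,0.11],0],[1,[0,0,0.16],0],[1,[0,0,0.21],0]]}}

```text
time: 17.38
tool_pos: [461.8, -13.6, 257.0]
tcp_rot: [-179.4, -0.4, 80.2]
ft_force: [1.5, 0.4, -0.3]
finger_gap: 85.3
```

Request:
{"name": "apply_moves", "arguments": {"series": [[1,[0,0,0.03],0],[1,[0,0,0.03],0]]}}

```text
time: 17.62
tool_pos: [463.3, -13.8, 290.5]
tcp_rot: [-179.8, -0.4, 80.2]
ft_force: [-0.1, 0.5, -1.3]
finger_gap: 85.3
```

Run:
```python
from h import *
s=sense(); print({k:np.round(v,2) for k,v in s.items() if k in("tool_pos","tcp_rot","ft_force","wrist_torque","finger_gap","joint_pos")})
p=optics.snapshot("wrist"); np.save("w11.npy",p,allow_pickle=True)
cv2.imwrite("pics/w11.png",cv2.resize(p["color"][80:280,150:370],None,fx=3.0,fy=3.0,interpolation=cv2.INTER_CUBIC))
cv2.imwrite("pics/w11f.png",p["color"])
```

```text
{'joint_pos': array([ -8.34, -14.77, 101.58,   0.37,  93.42,   1.46]), 'tool_pos': array([463.32, -13.84, 290.54]), 'tcp_rot': array([-179.76,   -0.37,   80.22]), 'ft_force': array([-0.13,  0.54, -1.34]), 'wrist_torque': array([-0.02, -0.07,  0.02]), 'finger_gap': np.float64(85.35)}
```

View pics/w11.png

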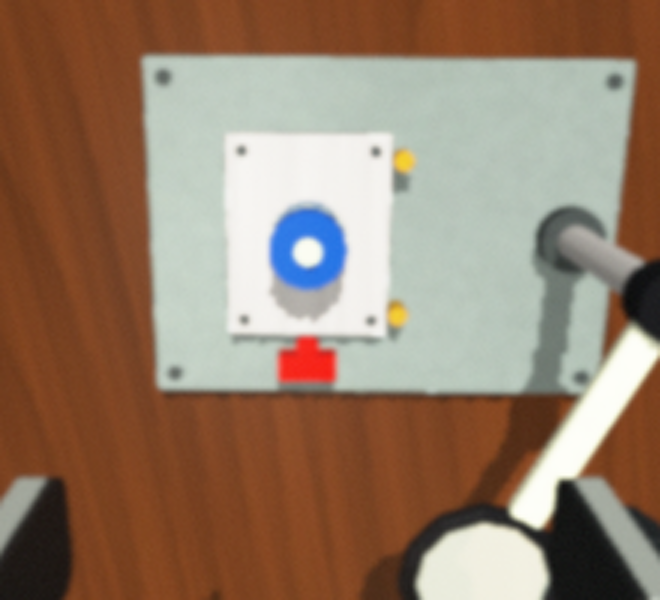

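View pics/w11f.png

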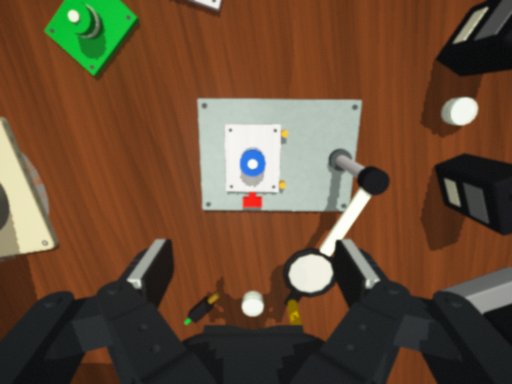

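Run:
```python
from fitfix import *
p=np.load("w11.npy",allow_pickle=True).item()
P=lambda u,v:(150+(u+.5)/3-.5,80+(v+.5)/3-.5)
a,ra=fit(p,[(-80,85,12),(155,85,12),(-80,-85,12),(45,38,28),(45,-38,28)],[P(141,55),P(636,60),P(157,390),P(404,160),P(397,315)],[462,-14,-.18])
b,rb=fit(p,[(-40,50,22),(40,50,22),(40,-50,22),(-40,-50,22)],[P(224,133),P(392,132),P(387,337),P(229,334)],[462,-14,-.18])
print(a,np.degrees(a[2]),ra.round(2).tolist());print(b,np.degrees(b[2]),rb.round(2).tolist())
d=b[:2]-a[:2];c,s=np.cos(a[2]),np.sin(a[2]);print("rel",c*d[0]+s*d[1],-s*d[0]+c*d[1],np.degrees(b[2]-a[2]))
```

```text
[ 4.61593582e+02 -1.40696542e+01 -1.78865856e-01] -10.248258619434798 [[-0.17, -0.16], [0.26, -0.3], [-0.04, -0.13], [-0.12, 0.38], [0.06, 0.28]]
[ 4.61704023e+02 -1.41622804e+01 -1.72109569e-01] -9.861151917174958 [[-0.05, 0.08], [0.14, 0.55], [-0.26, -0.78], [0.15, 0.05]]
rel 0.12515884794299983 -0.07149942586244784 0.38710670225984095
```

The picture fit puts the plate within about 0.1 mm of home, but its yaw reads +0.4° against the fixture. That leaves dowel_left's share of the push doubtful. I'll repeat the push at plate height with the shut fingers on the middle of the rear long edge, so both dowels are loaded evenly.

Request:
{"name": "apply_moves", "arguments": {"series": [[0,[-0.012,0.002,-0.02],0.18],[0,[-0.025,0.004,-0.04],0.36],[0,[-0.04,0.007,-0.06],0.54],[0,[-0.055,0.01,-0.08],0.72],[0,[-0.068,0.012,-0.1],0.9]]}}

```text
time: 18.3
tool_pos: [392.8, -1.5, 185.7]
tcp_rot: [-179.5, -0.5, 132.1]
ft_force: [0.4, -0.3, -0.4]
finger_gap: -0.2
```

Request:
{"name": "apply_moves", "arguments": {"series": [[0,[0,0,-0.02],0.18],[0,[0,0,-0.05],0.36],[0,[0,0,-0.08],0.54],[0,[0,0,-0.1],0.66],[0,[0,0,-0.1],0.66]]}}

```text
time: 18.92
tool_pos: [390.0, -1.1, 82.7]
tcp_rot: [-179.4, -0.9, 169.9]
ft_force: [0.5, 0.6, 0.0]
finger_gap: 0.0
```

Run:
```python
from h import *
s=sense(); print({k:np.round(v,2) for k,v in s.items() if k in("tool_pos","tcp_rot","ft_force","wrist_torque","finger_gap","joint_pos")},r.tip_extent)
p=optics.snapshot("wrist"); cv2.imwrite("pics/w12.png",p["color"])
p=optics.snapshot("side"); cv2.imwrite("pics/s12.png",cv2.resize(p["color"][130:270,190:340],None,fx=4,fy=4,interpolation=cv2.INTER_CUBIC))
```

```text
{'joint_pos': array([ -7.24, -17.88, 126.26,  -0.54,  72.51, -86.97]), 'tool_pos': array([389.98,  -1.1 ,  82.73]), 'tcp_rot': array([-179.44,   -0.85,  169.9 ]), 'ft_force': array([0.49, 0.55, 0.02]), 'wrist_torque': array([ 0.02, -0.01, -0.02]), 'finger_gap': np.float64(0.01)} 11.0
```

View pics/w12.png

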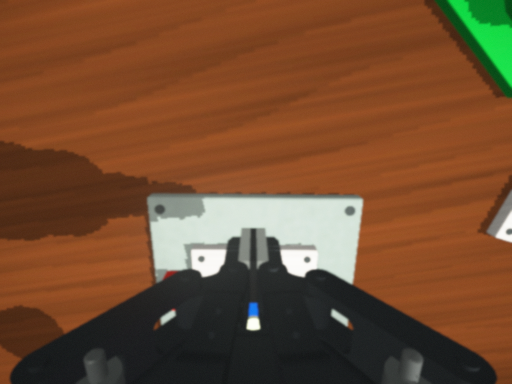

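View pics/s12.png

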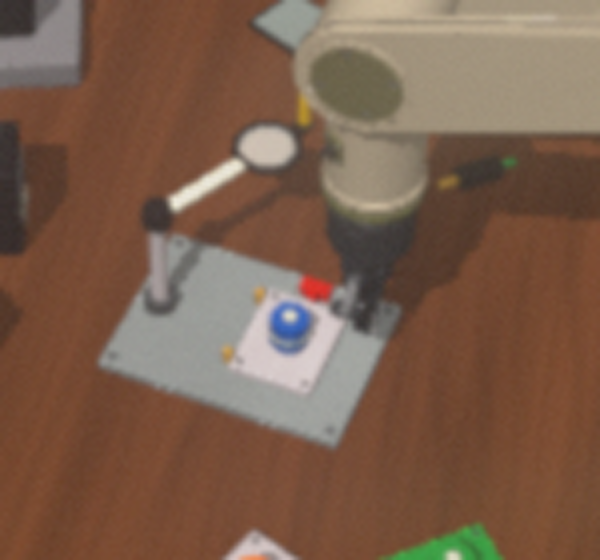

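Request:
{"name": "apply_moves", "arguments": {"series": [[0,[0,0,-0.02],0],[0,[0,0,-0.04],0],[0,[0,0,-0.042],0],[0,[0,0,-0.042],0]]}}

```text
time: 19.52
tool_pos: [392.9, -1.5, 44.4]
tcp_rot: [-179.5, -0.5, 169.7]
ft_force: [0.0, 0.3, -0.1]
finger_gap: 0.1
```

Request:
{"name": "apply_moves", "arguments": {"series": [[0,[0,0,-0.002],0],[0,[0,0,-0.004],0],[0,[0,0,-0.004],0]]}}

```text
time: 19.9
tool_pos: [393.0, -1.5, 40.5]
tcp_rot: [-179.5, -0.5, 169.7]
ft_force: [0.8, -0.6, 0.2]
finger_gap: -0.1
```

Request:
{"name": "apply_moves", "arguments": {"series": [[0,[0,0,-0.002],0],[0,[0,0,-0.004],0],[0,[0,0,-0.004],0]]}}

```text
time: 20.27
tool_pos: [392.7, -1.5, 36.2]
tcp_rot: [-179.5, -0.5, 169.7]
ft_force: [-0.3, -0.7, 0.1]
finger_gap: -0.1
```

Request:
{"name": "apply_moves", "arguments": {"series": [[0,[0,0,-0.002],0],[0,[0,0,-0.004],0],[0,[0,0,-0.004],0]]}}

```text
time: 20.65
tool_pos: [392.5, -1.4, 32.0]
tcp_rot: [-179.5, -0.6, 169.7]
ft_force: [0.3, -0.1, 0.7]
finger_gap: -0.0
```

Request:
{"name": "apply_moves", "arguments": {"series": [[0,[0,0,-0.002],0],[0,[0,0,-0.004],0],[0,[0,0,-0.004],0]]}}

```text
time: 21.02
tool_pos: [392.3, -1.4, 27.7]
tcp_rot: [-179.5, -0.6, 169.7]
ft_force: [-0.6, 0.7, 0.1]
finger_gap: 0.3
```

Run:
```python
from h import *
p=optics.snapshot("wrist"); cv2.imwrite("pics/w13.png",cv2.resize(p["color"][140:340,130:380],None,fx=3.0,fy=3.0,interpolation=cv2.INTER_CUBIC))
p=optics.snapshot("side"); cv2.imwrite("pics/s13.png",cv2.resize(p["color"][180:250,220:310],None,fx=7,fy=7,interpolation=cv2.INTER_CUBIC))
```

```text
(no output)
```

View pics/w13.png

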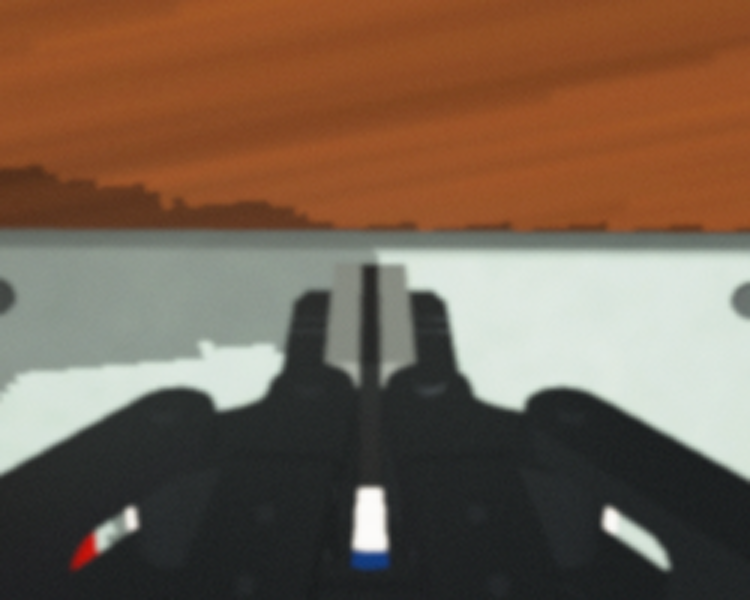

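View pics/s13.png

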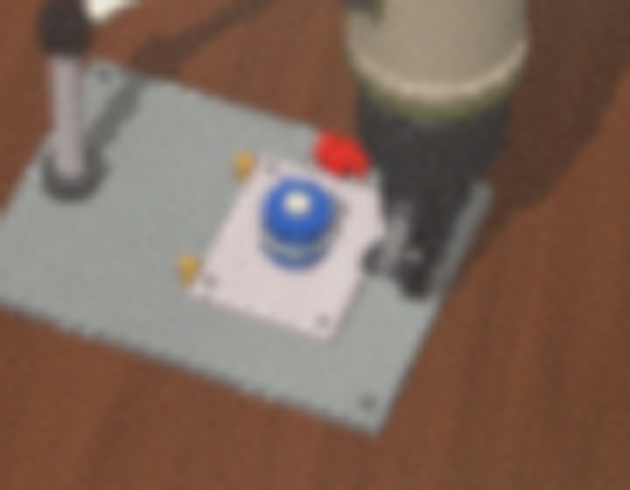

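Request:
{"name": "apply_moves", "arguments": {"series": [[0,[0.005,-0.0009,-0.001],0],[0,[0.01,-0.0018,-0.001],0],[0,[0.014,-0.0025,-0.001],0],[0,[0.014,-0.0025,-0.001],0]]}}

```text
time: 21.62
tool_pos: [406.9, -4.0, 27.0]
tcp_rot: [-179.5, -0.6, 169.7]
ft_force: [-0.3, -0.7, -1.0]
finger_gap: -0.1
```

Request:
{"name": "apply_moves", "arguments": {"series": [[0,[0.001,-0.0002,0],0],[0,[0.002,-0.0004,0],0],[0,[0.003,-0.0005,0],0],[0,[0.003,-0.0005,0],0]]}}

```text
time: 22.12
tool_pos: [409.9, -4.5, 27.0]
tcp_rot: [-179.5, -0.6, 169.7]
ft_force: [-0.0, 0.9, -0.1]
finger_gap: 0.2
```

Fixture x of the TCP is now about −53. Contact is expected near −51.

Request:
{"name": "apply_moves", "arguments": {"series": [[0,[0.001,-0.0002,0],0],[0,[0.001,-0.0002,0],0]]}}

```text
time: 22.38
tool_pos: [411.0, -4.7, 27.1]
tcp_rot: [-179.5, -0.5, 169.7]
ft_force: [-0.0, -1.5, -0.3]
finger_gap: 0.1
```

Request:
{"name": "apply_moves", "arguments": {"series": [[0,[0.001,-0.0002,0],0],[0,[0.001,-0.0002,0],0]]}}

```text
time: 22.62
tool_pos: [411.3, -4.8, 26.8]
tcp_rot: [-179.5, -0.6, 169.7]
ft_force: [-5.5, 0.2, 3.8]
finger_gap: 0.1
```

Request:
{"name": "apply_moves", "arguments": {"series": [[0,[0.001,-0.0002,0],0],[0,[0.001,-0.0002,0],0]]}}

```text
time: 22.88
tool_pos: [411.4, -4.8, 26.6]
tcp_rot: [-179.5, -0.8, 169.7]
ft_force: [-7.0, 1.6, 5.4]
finger_gap: -0.3
```

Request:
{"name": "apply_moves", "arguments": {"series": [[0,[0.0015,-0.0003,0.0004],0],[0,[0.0018,-0.0003,0.0006],0],[0,[0.0018,-0.0003,0.0006],0]]}}

```text
time: 23.25
tool_pos: [411.6, -4.8, 26.6]
tcp_rot: [-179.4, -1.0, 169.7]
ft_force: [-8.3, 1.9, 6.1]
finger_gap: -0.2
```

Run:
```python
from h import *
s=sense(); print({k:np.round(v,2) for k,v in s.items() if k in("tool_pos","tcp_rot","ft_force","wrist_torque","finger_gap","joint_pos")},r.tip_extent)
```

```text
{'joint_pos': array([ -7.38,  -8.11, 124.74,  -0.56,  64.37, -86.86]), 'tool_pos': array([411.59,  -4.8 ,  26.62]), 'tcp_rot': array([-179.45,   -0.98,  169.73]), 'ft_force': array([-8.32,  1.93,  6.09]), 'wrist_torque': array([0.26, 1.41, 0.  ]), 'finger_gap': np.float64(-0.17)} 11.0
```

Request:
{"name": "apply_moves", "arguments": {"series": [[0,[0.0018,-0.0003,0.0006],0],[0,[0.0024,-0.0004,0.0008],0],[0,[0.0024,-0.0004,0.0008],0],[0,[0.0024,-0.0004,0.0008],0]]}}

```text
time: 23.75
tool_pos: [411.7, -4.8, 26.7]
tcp_rot: [-179.4, -1.3, 169.7]
ft_force: [-11.6, 0.6, 8.4]
finger_gap: 0.3
```

Run:
```python
from h import *
s=sense(); print({k:np.round(v,2) for k,v in s.items() if k in("tool_pos","tcp_rot","ft_force","wrist_torque")})
```

```text
{'tool_pos': array([411.73,  -4.82,  26.65]), 'tcp_rot': array([-179.43,   -1.27,  169.73]), 'ft_force': array([-11.57,   0.58,   8.41]), 'wrist_torque': array([0.32, 1.84, 0.02])}
```

Request:
{"name": "apply_moves", "arguments": {"series": [[0,[-0.002,0.0004,0],0],[0,[-0.006,0.001,0],0],[0,[-0.014,0.0025,0],0],[0,[-0.014,0.0025,0.04],0],[0,[-0.014,0.0025,0.1],0]]}}

```text
time: 24.38
tool_pos: [395.4, -2.0, 125.9]
tcp_rot: [-179.4, -1.5, 169.7]
ft_force: [1.0, -0.1, 0.3]
finger_gap: -0.0
```

Request:
{"name": "apply_moves", "arguments": {"series": [[0,[0,0,0.05],-0.18],[0,[0.01,-0.003,0.1],-0.36],[0,[0.03,-0.006,0.15],-0.54],[0,[0.05,-0.01,0.18],-0.72],[0,[0.06,-0.012,0.18],-0.9]]}}

```text
time: 25.0
tool_pos: [457.2, -14.4, 309.3]
tcp_rot: [-179.7, -1.3, 117.8]
ft_force: [-1.1, 0.7, -1.3]
finger_gap: 0.3
```

Request:
{"name": "apply_moves", "arguments": {"series": [[0,[0,0,0],-0.18],[0,[0,0,0],-0.36],[0,[0,0,0],-0.54],[0,[0,0,0],-0.66],[0,[0,0,0],-0.66]]}}

```text
time: 25.62
tool_pos: [456.9, -14.3, 309.3]
tcp_rot: [-179.7, -1.3, 80.1]
ft_force: [-0.6, 0.1, 0.2]
finger_gap: 0.1
```

Run:
```python
from h import *
s=sense(); print({k:np.round(v,2) for k,v in s.items() if k in("tool_pos","tcp_rot","ft_force","joint_pos")})
p=optics.snapshot("wrist"); np.save("w14.npy",p,allow_pickle=True)
cv2.imwrite("pics/w14.png",cv2.resize(p["color"][80:280,150:370],None,fx=3.0,fy=3.0,interpolation=cv2.INTER_CUBIC))
```

```text
{'joint_pos': array([ -9.25, -16.  , 100.67,   1.33,  95.61,   0.82]), 'tool_pos': array([456.92, -14.28, 309.29]), 'tcp_rot': array([-179.71,   -1.32,   80.05]), 'ft_force': array([-0.57,  0.09,  0.24])}
```

View pics/w14.png

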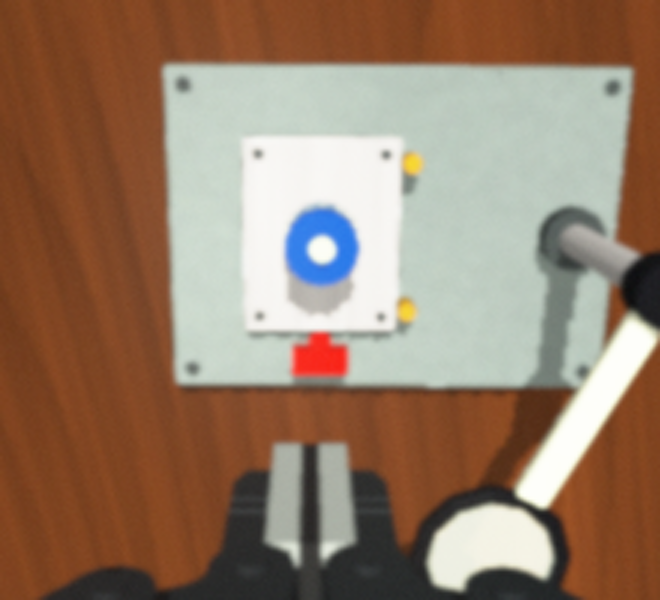

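Run:
```python
from fitfix import *
p=np.load("w14.npy",allow_pickle=True).item()
P=lambda u,v:(150+(u+.5)/3-.5,80+(v+.5)/3-.5)
a,ra=fit(p,[(-80,85,12),(155,85,12),(-80,-85,12),(45,38,28),(45,-38,28)],[P(163,64),P(633,67),P(176,385),P(412,162),P(407,311)],[462,-14,-.18])
g=cv2.cvtColor(p["color"],cv2.COLOR_BGR2HSV)
m=(g[...,1]<25)&(g[...,2]>215); m[:, :225]=0; m[:,300:]=0; m[:120]=0; m[195:]=0
b,rb=fit(p,[(-40,50,22),(40,50,22),(40,-50,22),(-40,-50,22)],[P(243,136),P(403,136),P(398,332),P(245,332)],[462,-14,-.18])
d=b[:2]-a[:2];c,s=np.cos(a[2]),np.sin(a[2]);print(a,ra.round(2).tolist(),rb.round(2).tolist());print("rel",c*d[0]+s*d[1],-s*d[0]+c*d[1],np.degrees(b[2]-a[2]))
rr,W=rect(p,m,22); print(rr, m.sum())
cv2.imwrite("pics/w14d.png",cv2.resize(p["color"][118:205,220:300],None,fx=7,fy=7,interpolation=cv2.INTER_CUBIC))
```

```text
[ 4.61809231e+02 -1.41909358e+01 -1.77701290e-01] [[-0.38, -0.15], [0.31, -0.38], [-0.11, -0.13], [0.21, 0.49], [-0.05, 0.25]] [[-0.14, 0.47], [0.03, 0.58], [-0.39, -0.52], [0.5, -0.68]]
rel 0.61593304911203 -0.0425653480338684 0.17579368292638392
((457.4552001953125, -14.201183319091797), (102.94544219970703, 92.37844848632812), 80.11039733886719) 2929
```

View pics/w14d.png

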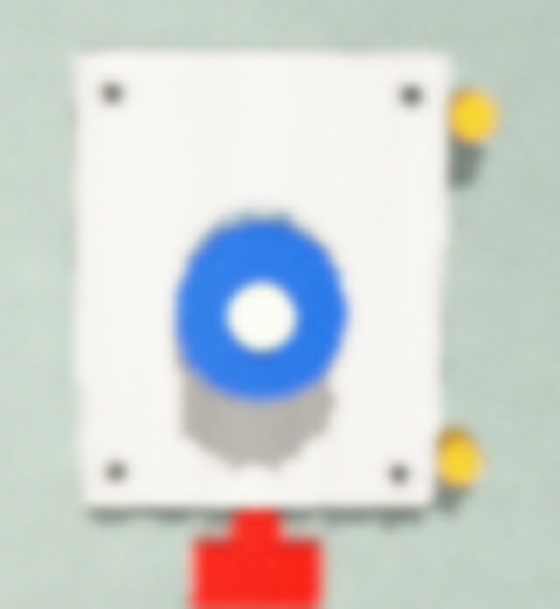

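The plate shows home: its edge is on both dowels at crop (450,115) and (438,455), and its end is on the nose at (257,510). Now to the magnifier handle.

Request:
{"name": "apply_moves", "arguments": {"series": [[0.6,[0.006,-0.03,0],-0.1],[1,[0.012,-0.07,0],-0.2],[1,[0.018,-0.11,0],-0.3],[1,[0.023,-0.145,-0.02],-0.4],[1,[0.026,-0.162,-0.05],-0.476]]}}

```text
time: 26.3
tool_pos: [483.5, -178.4, 259.7]
tcp_rot: [-179.9, -1.3, 52.8]
ft_force: [0.7, 0.5, 0.4]
finger_gap: 85.3
```

Request:
{"name": "apply_moves", "arguments": {"series": [[1,[0,0,0],0],[1,[0,0,0],0]]}}

```text
time: 26.55
tool_pos: [483.7, -178.0, 260.8]
tcp_rot: [-179.9, -1.3, 53.0]
ft_force: [0.1, 1.2, 1.8]
finger_gap: 85.7
```

Run:
```python
from h import *
s=sense(); print({k:np.round(v,2) for k,v in s.items() if k in("tool_pos","tcp_rot","ft_force","joint_pos","finger_gap")})
p=optics.snapshot("wrist"); np.save("w15.npy",p,allow_pickle=True)
cv2.imwrite("pics/w15.png",cv2.resize(p["color"],None,fx=1.5,fy=1.5,interpolation=cv2.INTER_CUBIC))
print(w2px(p,[[483.5,-176.8,140],[483.5,-176.8,190]]))
```

```text
{'joint_pos': array([-26.84,  -6.42,  97.33,   1.35,  88.95,  10.16]), 'tool_pos': array([ 483.65, -178.  ,  260.79]), 'tcp_rot': array([-179.89,   -1.35,   52.98]), 'ft_force': array([0.13, 1.23, 1.83]), 'finger_gap': np.float64(85.7)}
[[251.73580064 188.59270499]
 [251.36765284 206.03311235]]
```

View pics/w15.png

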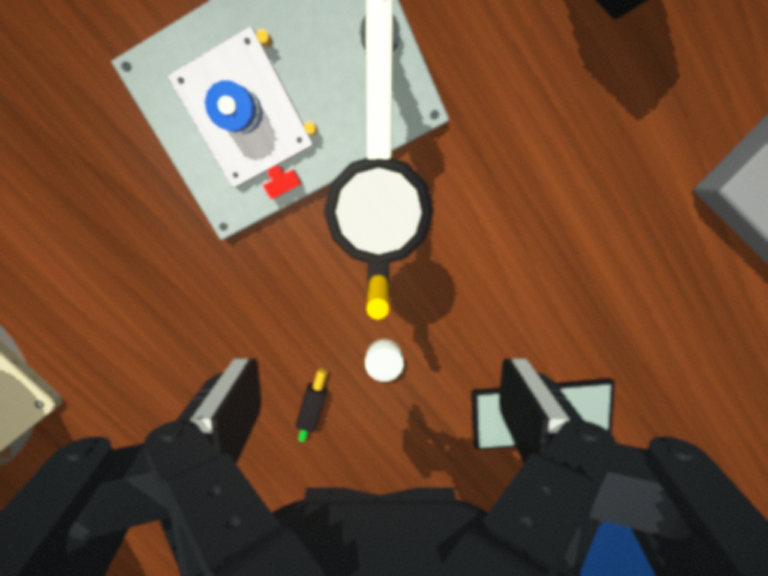

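The pin top at (377,310) sits within 1 px of the prediction and the arm lies along the tool x axis. Descending and closing lightly on the pin.

Request:
{"name": "apply_moves", "arguments": {"series": [[1,[0,0.001,-0.03],0],[1,[0,0.001,-0.06],0],[1,[0,0.001,-0.085],0],[1,[0,0.001,-0.098],0],[1,[0,0.001,-0.098],0]], "grip_force": 20}}

```text
time: 27.22
tool_pos: [484.0, -176.4, 163.6]
tcp_rot: [-179.9, -1.4, 53.1]
ft_force: [-0.3, 0.3, 0.9]
finger_gap: 85.3
```

Request:
{"name": "apply_moves", "arguments": {"series": [[0.2,[0,0,0],0],[0.2,[0,0,0],0],[0.2,[0,0,0],0],[0.2,[0,0,0],0]]}}

```text
time: 27.72
tool_pos: [484.1, -176.5, 163.8]
tcp_rot: [-180.0, -1.4, 53.1]
ft_force: [0.2, 0.6, -0.6]
finger_gap: 17.1
```

Run:
```python
from h import *
s=sense(); print({k:np.round(v,2) for k,v in s.items() if k in("tool_pos","tcp_rot","ft_force","joint_pos","finger_gap")})
p=optics.snapshot("wrist"); np.save("w16.npy",p,allow_pickle=True)
cv2.imwrite("pics/w16.png",p["color"])
```

```text
{'joint_pos': array([-26.66,  -3.1 , 104.43,   1.38,  78.46,  10.  ]), 'tool_pos': array([ 484.14, -176.5 ,  163.83]), 'tcp_rot': array([-179.97,   -1.37,   53.06]), 'ft_force': array([ 0.21,  0.64, -0.55]), 'finger_gap': np.float64(17.06)}
```

View pics/w16.png

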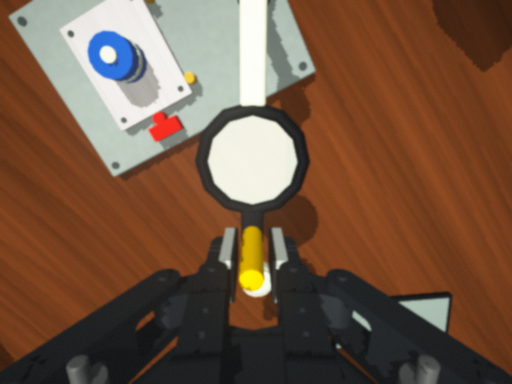

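The pin, at (252,260), is caged between the pads with a 17 mm gap. Swinging along the arc, turning with it.

Request:
{"name": "apply_moves", "arguments": {"series": [[0.2,[-0.0117,0.0098,0],-0.087],[0.2,[-0.0226,0.0205,0],-0.175],[0.2,[-0.0325,0.0321,0],-0.262],[0.2,[-0.0413,0.0446,0],-0.349],[0.2,[-0.049,0.0578,0],-0.436]]}}

```text
time: 28.4
tool_pos: [434.9, -118.6, 163.9]
tcp_rot: [-180.0, -1.4, 27.9]
ft_force: [1.4, -1.1, 0.4]
finger_gap: 17.4
```

Run:
```python
from h import *
s=sense(); print({k:np.round(v,2) for k,v in s.items() if k in("tool_pos","tcp_rot","ft_force","joint_pos","finger_gap")})
t=s["tool_pos"][:2]; post=np.array([589.9,-37.1]); d=t-post; th=np.degrees(np.arctan2(d[1],d[0]))%360; print(np.hypot(*d),th)
for a in np.arange(th,168,-5):
    q=post+175*np.array([np.cos(np.radians(a)),np.sin(np.radians(a))]); print(round(a,1),(q-t).round(1))
for a in (170,169,168):
    q=post+175*np.array([np.cos(np.radians(a)),np.sin(np.radians(a))]); print(round(a,1),(q-t).round(1))
```

```text
{'joint_pos': array([-22.61, -14.48, 114.6 ,   1.09,  79.01,  39.29]), 'tool_pos': array([ 434.88, -118.56,  163.87]), 'tcp_rot': array([-179.99,   -1.37,   27.89]), 'ft_force': array([ 1.37, -1.12,  0.4 ]), 'finger_gap': np.float64(17.4)}
175.11986095197474 207.72080000313895
207.7 [0.1 0.1]
202.7 [-6.4 13.9]
197.7 [-11.7  28.2]
192.7 [-15.7  42.9]
187.7 [-18.4  57.9]
182.7 [-19.8  73.2]
177.7 [-19.8  88.4]
172.7 [-18.6 103.6]
170 [-17.3 111.8]
169 [-16.8 114.9]
168 [-16.2 117.8]
```

Request:
{"name": "apply_moves", "arguments": {"series": [[0.2,[-0.0064,0.0139,0],-0.087],[0.2,[-0.0117,0.0282,0],-0.175],[0.2,[-0.0157,0.0429,0],-0.262],[0.2,[-0.0184,0.0579,0],-0.349],[0.2,[-0.0198,0.0732,0],-0.436]]}}

```text
time: 29.02
tool_pos: [414.9, -45.1, 164.0]
tcp_rot: [180.0, -1.4, 2.7]
ft_force: [0.8, 0.1, -0.7]
finger_gap: 16.9
```

Request:
{"name": "apply_moves", "arguments": {"series": [[0.2,[0,0.0152,0],-0.087],[0.2,[0.0012,0.0304,0],-0.175],[0.2,[0.0025,0.0386,0],-0.222],[0.2,[0.003,0.0414,0],-0.235],[0.2,[0.003,0.0414,0],-0.235]]}}

```text
time: 29.65
tool_pos: [418.0, -3.7, 164.0]
tcp_rot: [180.0, -1.4, -10.7]
ft_force: [-0.6, -0.1, 0.7]
finger_gap: 17.1
```

```bash
cat > lens.py <<'E'
from h import *
import sys
n=sys.argv[1]
s=sense(); print({k:np.round(v,2) for k,v in s.items() if k in("tool_pos","tcp_rot","ft_force","joint_pos","finger_gap")})
t=s["tool_pos"][:2]; post=np.array([589.9,-37.1]); d=t-post; print(np.hypot(*d),np.degrees(np.arctan2(d[1],d[0]))%360)
p=optics.snapshot("wrist"); np.save(n+".npy",p,allow_pickle=True)
cv2.imwrite(f"pics/{n}.png",cv2.resize(p["color"],None,fx=1.5,fy=1.5,interpolation=cv2.INTER_CUBIC))
E
python3 lens.py w17
```

```text
{'joint_pos': array([-7.470e+00, -2.081e+01,  1.196e+02, -9.000e-02,  7.982e+01,
        9.322e+01]), 'tool_pos': array([417.98,  -3.74, 163.98]), 'tcp_rot': array([179.99,  -1.39, -10.67]), 'ft_force': array([-0.64, -0.09,  0.73]), 'finger_gap': np.float64(17.15)}
175.12674249327782 169.01827572676163
```

View pics/w17.png

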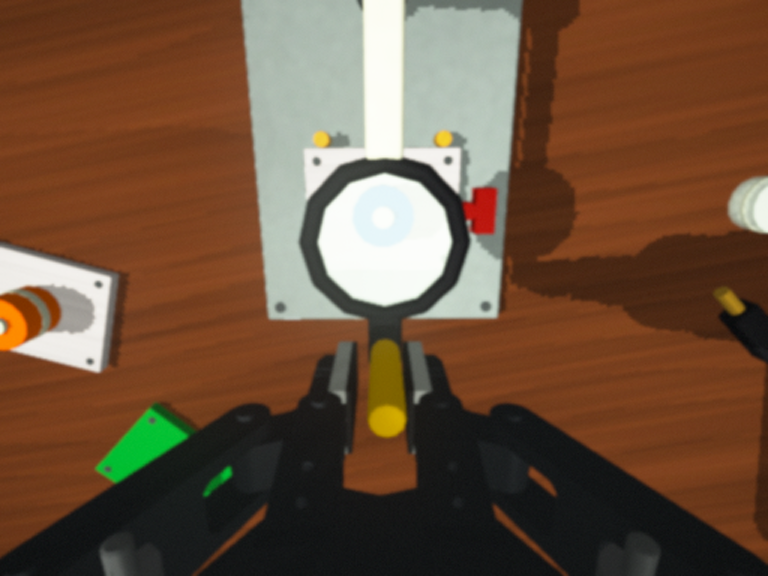

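Run:
```python
from h import *
p=np.load("w17.npy",allow_pickle=True).item()
post=np.array([589.9,-37.1]);fo=np.array([461.85,-14.15])
q=lambda u,v:((u+.5)/1.5-.5,(v+.5)/1.5-.5)
for nm,uv,z in [("lens",(384.5,239.5),138),("pintop",(387,421),190),("pinbase",(386,345),140),("cass",(383.5,217),54)]:
    X=px2w(p,*q(*uv),z); d=X[:2]-post; print(nm,X.round(1),np.hypot(*d).round(1),(np.degrees(np.arctan2(d[1],d[0]))%360).round(2))
print("home dir",np.degrees(np.arctan2(*(fo-post)[::-1]))%360)
```

```text
lens [462.9 -14.2 138. ] 129.0 169.76
pintop [417.5  -5.9 190. ] 175.2 169.74
pinbase [419.5  -6.8 140. ] 173.1 169.91
cass [461.6 -14.4  54. ] 130.3 169.97
home dir 169.83893926206443
```

The lens at (384,240) works out to (462.9, −14.2), with the cassette at (461.6, −14.4). The arm is within 0.1° of home direction. Opening and going up.

Request:
{"name": "apply_moves", "arguments": {"series": [[0.6,[0,0,0],0],[1,[0,0,0],0],[1,[0,0,0],0],[1,[0,0,0],0]]}}

```text
time: 30.2
tool_pos: [417.9, -4.0, 164.0]
tcp_rot: [180.0, -1.4, -10.7]
ft_force: [0.2, -0.5, -0.2]
finger_gap: 85.0
```

Request:
{"name": "apply_moves", "arguments": {"series": [[1,[0,0,0.02],0],[1,[0,0,0.05],0],[1,[0,0,0.09],0],[1,[0,0,0.12],0],[1,[0,0,0.12],0]]}}

```text
time: 30.82
tool_pos: [419.4, -4.1, 286.9]
tcp_rot: [-180.0, -1.7, -10.7]
ft_force: [0.2, 0.2, 0.6]
finger_gap: 85.1
```

```bash
python3 lens.py w18
python3 - <<'E'
from h import *
for n in ("scene","side"):
    p=optics.snapshot(n); np.save(n+"F.npy",p,allow_pickle=True); cv2.imwrite(f"pics/{n}F.png",p["color"])
E
```

```text
{'joint_pos': array([-7.5000e+00, -2.4100e+01,  1.0924e+02, -9.0000e-02,  9.3180e+01,
        9.3180e+01]), 'tool_pos': array([419.37,  -4.12, 286.93]), 'tcp_rot': array([-180.  ,   -1.69,  -10.68]), 'ft_force': array([0.25, 0.15, 0.62]), 'finger_gap': np.float64(85.14)}
173.6924329410318 169.05552948119458
```

View pics/w18.png

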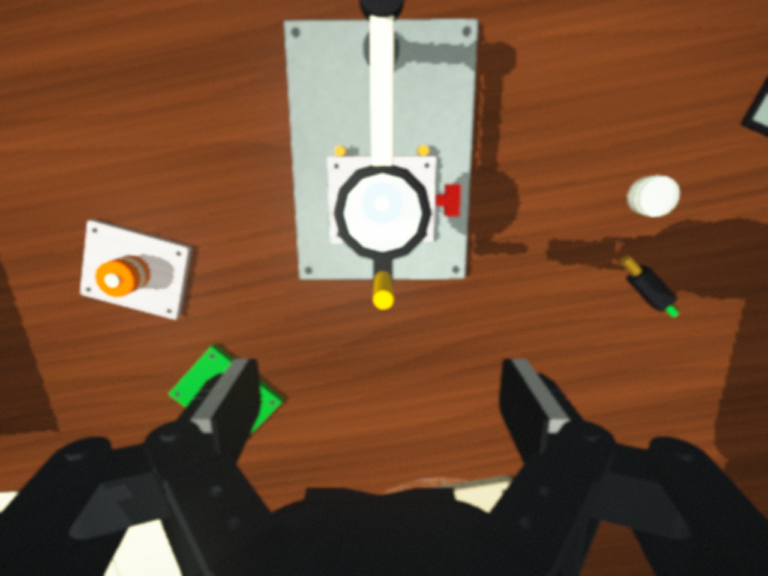

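View pics/sceneF.png

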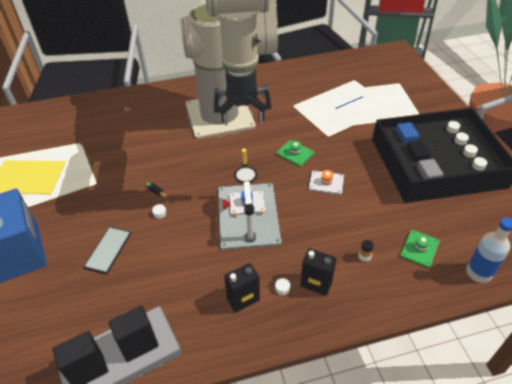

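View pics/sideF.png

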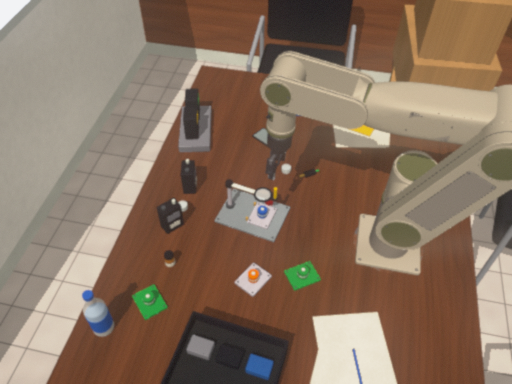

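Run:
```python
from fitfix import *
p=np.load("w18.npy",allow_pickle=True).item()
q=lambda u,v:((u+.5)/1.5-.5,(v+.5)/1.5-.5)
a,ra=fit(p,[(-80,85,12),(155,85,12),(155,-85,12),(-80,-85,12),(45,38,28),(45,-38,28)],[q(300,279),q(284,20),q(478,19),q(466,278),q(340,151),q(423,150)],[462,-14,-.18])
b,rb=fit(p,[(40,50,22),(40,-50,22)],[q(328,157),q(437,156)],[462,-14,-.18])
c,s=np.cos(a[2]),np.sin(a[2])
rel=lambda X:(c*(X[0]-a[0])+s*(X[1]-a[1]),-s*(X[0]-a[0])+c*(X[1]-a[1]))
print(a,abs(ra).max()); print("plate",rel(b),np.degrees(b[2]-a[2]))
for nm,uv,z in [("lens",(382.5,212),138),("cass",(382.5,205),54),("pintop",(383,299),190)]:
    print(nm,np.round(rel(px2w(p,*q(*uv),z)),1))
```

```text
[ 4.61406353e+02 -1.47600941e+01 -1.77770103e-01] 0.5438771782667686
plate (np.float64(0.07666845900887787), np.float64(-0.5980496908675754)) 0.04214176820401063
lens [1.1 0.6]
cass [-1.4 -0.1]
pintop [-44.4   1. ]
```

All checks agree. The plate is home within measurement noise, the lens is centred within about 1–2 mm, and the robot is clear.

```bash
python3 -c "
from bench import hand_in
print(hand_in())"
```

```text
the job is handed in; nothing more can be done
None
```

The job is done and handed in at about 31 s on the robot's clock. The blue-cassette plate is home on the fixture and free, and the lens is centred over the cassette.

**What I did**
- **Plate:** I set it down just short of home, slid it to the red end stop (about 5 N) and pressed it on the dowels. That push was 11 to 12 N, with one brief reading of 16 N, just over the 10–15 N asked.
- **Second push:** After letting go, the plate read about 0.4° off the fixture, so it was doubtful that both dowels had been loaded. I pressed again with shut fingers on the middle of the rear long edge at 11.6 N, with no measured twist. This time both dowels should have carried load, but I inferred that, as the dowel forces are not sensed separately.
- **Magnifier:** I caged the yellow pin between the fingers, swung it in, opened them and went straight up.

**Last checks**
- **Plate position:** The final picture puts it at 0.1 mm in x, −0.6 mm in y and 0.04° from home. The −0.6 mm is within the measuring error, since the plate visibly touches the stop. An earlier picture gave +0.6 mm in x and 0.0 mm in y.
- **Lens position:** It is within about 1 mm of home sideways. Along the arm it reads about 1 mm out against the fixture and 2.5 mm against the cassette, which is calibration scatter because the lens radius is fixed.
- **Level:** During the first push the gripper tilted by about 1.3°, so the plate may have tilted slightly in the grip. It lay flat once released.
- **Other things:** Everything else looks undisturbed in the final scene and side pictures; I did not measure it.

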